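# Swap alignment targets for clip-in filters under the camera

## Robot

A 7-joint arm with a two-finger parallel gripper is mounted at the origin on the work surface. World frame = base frame: x ahead of the robot, y to its left, z up, the work surface at z = 0. Lengths are in m, angles in rad, forces in N, time in s.
With the tool pointing down it reaches from about 0.4 to 0.9 m from the base axis. Payload 5.5 kg.
Tool frame: the origin (TCP) lies at the very end of the fingers, on their centre line; the grasp point (between the pads) lies 19 mm behind it; z points along the fingers, y is the direction in which the jaws open and shut (so a half turn about z gives the same grasp; the last joint's range is limited). The gripper opens to 85 mm and grips with 20 to 120 N. Pads are 22 mm wide; open, the fingers measure 114 mm over their backs; the gripper's body (76 mm by 85 mm) begins 54 mm behind the grasp point. The pads swing forward as they close: fully open they stand 13 mm farther back than shut.
Start: joints at [-1.004, 0.501, -0.427, 1.55, 0.221, 1.138, -0.21], TCP at [0.194, 0.62, 0.231] pointing down, gripper open.
Joint ranges: [-2.88, 2.88], [-0.31, 2.03], [-1.54, 1.56], [0.2, 2.42], [-1.41, 4.55], [0.19, 2.02], [-2.57, 2.57]. Speed limits (rad/s): [2.57, 2.57, 3.14, 3.14, 3.14, 3.14, 3.14].

## Interface

Orientations are given as a rotation vector (axis times angle).
In Python, from workcell import env, cams gives the robot as it stands.
- The arm moves only by the tool step_arm, never from a script. Its arguments are lists of equal length, an entry for each row: "translation": the shift along the world's x, y, z in cm, a list of three; "roll": the turn about the world's z in degrees. A call has 1 to 12 rows; each row shifts and turns the commanded pose from where the row before left it; what a row does not reach is not made up. A row lasts 1/12 s, in which the tool goes at most 41.7 mm and 7.16 degrees, less where a joint would pass 70% of its speed; a pose out of reach is approached as far as the arm can. A call with a gripper value outside its range is refused whole. "gripper" is the finger opening in cm, from 0 to 8.54, set as the call begins (left out, the last holds). The fingers move at their own pace and stop on an object; "grip_force" is the grip in N (left out, the last holds). Time passes only in rows, so rows that do not move let the fingers close. It gives the time, the measured TCP pose, the force and the opening at its end, in the units of the state.
- env.sense(): the state, without advancing time (a new reading comes with each control period).
- cams.get_image(name): name is "scene" or "side" or "wrist"; returns (picture, depth): 400x640x3 uint8, blue, green, red; 400x640 float32, m along the optical axis (not along the pixel's ray), 0 where there is no reading.
- cams.camera_info(name): a dict with "fx", "fy", "cx", "cy" (pixels), "rvec" (rotation vector, rad) and "tvec" (3), from world to camera coordinates, as OpenCV has them. Camera axes: x right, y down, z forward; pixel columns grow to the right and rows downward; lengths in m; the calibration is good to about 2 mm. The wrist camera is an equidistant fisheye: a pixel r from the principal point sees the ray r / f radians off the axis. A picture is of the moment at which its call begins: read the wrist's pose just before it. camera_info takes no time and is no camera call; for the wrist camera it gives the pose at the moment of the call.
- env.hand_in(): hands the job in, once; it reports no verdict.
The state is a dict: "time": time; "joints": joint angles; "dq": joint speeds; "joint_efforts": joint torques, N m; "tool_pos": TCP position; "orientation": TCP orientation; "force": force on the tool from outside, world axes, zero at the start; "ft_torque": the same for the moment, N m; "finger_gap": opening from 0.0 (shut) to 1.0 (fully open).
Only numpy, scipy, OpenCV 4.12 (cv2) and the standard library are available. Lean on these libraries where they do the work, as an engineer would, in place of code of your own. Each camera call takes 0.05 s, during which the arm holds its last target. There are 200 camera calls.

## Task

Draw the filter tray out sideways through the slot in the housing under the camera until the whole tray is clear of the slot, move any alignment targets left in its seats to the white parts tray, and clip every filter cell from the bench into a seat of its own, pressed down until both sprung tabs have snapped under the plate and the cell sits flat. Then slide the tray back in until it meets its stop and let go. Do not shift the two mirror mounts standing nearby.

Things in the scene. Friction and masses are not known exactly. Their poses are not given: they have to be found in the camera images.
- housing: black filter-tray housing bolted down, a camera on a lens tube on its roof (top blocked). Origin: on the bench below the middle of the slot's face; +y points out of the slot, the way the tray is drawn. Spans y -206 to 0, x +-41 mm, 54 mm high, roof underside 48 mm up; tube and camera at x +-34, y -159 to -91 mm, 226 mm high
- ledge (a point): middle of the loading ledge outside the slot, 103 mm from the slot's face: the housing's 6 mm base plate (x +-48 mm) runs on to y +206 mm, with guide rails 14 mm high above the bench at x +-33 to +-39 mm. The tray slides on it with 2 mm play each side
- stop (a point): the stop: middle of the housing's end wall, its inner face at y -195 mm in the housing's frame, 24 mm above the bench
- tray: aluminium filter tray, 62 mm wide (x), 18 mm high, 280 g, four seats in a row along y; origin on the underside at the middle of the row, +y towards the pull tab; body y +-98 mm, then a 40 mm lug. It rests 6 mm above the bench. Against the stop its origin is at y -97 mm of the housing; clear of the slot from +98 mm on. A cell not clipped down fouls the roof
- tab (a point): middle of the top of the tray's upright pull tab, 22 mm wide (tray x) by 12 mm thick (tray y), standing 29 mm above the tray's top plate; stays outside the slot
- seat0 (a point): middle, at the plate's top, of the innermost seat (farthest from the tab): an opening 30 by 30 mm through the tray's 4 mm top plate; axes as the tray's. A cell goes straight down, its x along the tray's x (across the tray); its tabs bend in, then snap out under the plate at about 10 N; 20 N is ample. A clipped cell's origin is within about 1 mm of this height
- seat1 (a point): middle of the top of the tray's seat that is second from the inner end; axes as the tray's; like seat0
- seat2 (a point): middle of the top of the tray's seat that is third from the inner end; axes as the tray's; like seat0
- seat3 (a point): middle of the top of the tray's seat that is next to the tab; axes as the tray's; like seat0
- cell0: clip-in filter cell, as are all cells: light-grey block 42 mm (its x) by 36 (its y) by 20 high, round dark-rimmed window on top, 70 g. Origin: middle of the block's underside, z up. Two sprung tabs and a stubby metal barrel hang 16 mm below the underside, so on the bench the origin is 16 mm up. Half a turn makes no difference. Take it by the x sides, 42 mm apart. Some cells may be absent
- cell1: a cell like cell0. The two tabs are on its +x and -x sides, 21 mm wide in y, outer faces 28 mm apart, each with an outward barb: 22 mm over the very tips, widening to 36 mm at 9 mm above the tips. The dark barrel between them, 14 (x) by 22 (y) mm, is its foot and keeps its weight low
- cell2: a cell like cell0
- cell3: a cell like cell0
- target0: drop-in alignment target, as are all targets: dark plate 40 mm (its x) by 38 (its y) by 4 mm with a white cross and, upright in the middle, a steel knob 16 mm across rising from 4 to 20 mm above the origin; a 28 mm square plug 8 mm deep sits loosely in a seat of the tray. 50 g. Origin: middle of the plate's underside, at the seat's point while in the tray. Some targets may be absent
- target1: an alignment target like target0
- target2: an alignment target like target0
- target3: an alignment target like target0
- partstray: white open parts tray fixed on the bench, 200 mm (its x) by 100 (its y) by 22 mm high outside, walls and floor about 4 mm; origin under its middle. It has room for three targets side by side along its x
- mount0: mirror mount on a steel post with a round base 58 mm across, 125 mm high, 0.8 kg, standing loose to the left of the ledge; origin under its base; leave it where it is
- mount1: the same kind of mirror mount, standing to the right; origin under its base; leave it where it is
There are look-alikes about, which are no part of the job. Several things have the shape of the tray; the one meant has the colours described above.

How it is judged:
On the way, in this order (a step that is already met when the one before it is completed fails the run):
1. the tray is drawn out sideways, clear of the slot (y of tray in the frame of housing above 0.094 m), for 0.2 s.
2. every cell is clipped down flat in a seat of the tray (((horizontal distance between cell0 and seat0 below 0.006 m and z of cell0 in the frame of seat0 between -0.003 and 0.0018 m and angle between cell0's own z axis and vertical below 0.05 rad) or (horizontal distance between cell0 and seat1 below 0.006 m and z of cell0 in the frame of seat1 between -0.003 and 0.0018 m and angle between cell0's own z axis and vertical below 0.05 rad) or (horizontal distance between cell0 and seat2 below 0.006 m and z of cell0 in the frame of seat2 between -0.003 and 0.0018 m and angle between cell0's own z axis and vertical below 0.05 rad) or (horizontal distance between cell0 and seat3 below 0.006 m and z of cell0 in the frame of seat3 between -0.003 and 0.0018 m and angle between cell0's own z axis and vertical below 0.05 rad)) and ((horizontal distance between cell1 and seat0 below 0.006 m and z of cell1 in the frame of seat0 between -0.003 and 0.0018 m and angle between cell1's own z axis and vertical below 0.05 rad) or (horizontal distance between cell1 and seat1 below 0.006 m and z of cell1 in the frame of seat1 between -0.003 and 0.0018 m and angle between cell1's own z axis and vertical below 0.05 rad) or (horizontal distance between cell1 and seat2 below 0.006 m and z of cell1 in the frame of seat2 between -0.003 and 0.0018 m and angle between cell1's own z axis and vertical below 0.05 rad) or (horizontal distance between cell1 and seat3 below 0.006 m and z of cell1 in the frame of seat3 between -0.003 and 0.0018 m and angle between cell1's own z axis and vertical below 0.05 rad)) and ((horizontal distance between cell2 and seat0 below 0.006 m and z of cell2 in the frame of seat0 between -0.003 and 0.0018 m and angle between cell2's own z axis and vertical below 0.05 rad) or (horizontal distance between cell2 and seat1 below 0.006 m and z of cell2 in the frame of seat1 between -0.003 and 0.0018 m and angle between cell2's own z axis and vertical below 0.05 rad) or (horizontal distance between cell2 and seat2 below 0.006 m and z of cell2 in the frame of seat2 between -0.003 and 0.0018 m and angle between cell2's own z axis and vertical below 0.05 rad) or (horizontal distance between cell2 and seat3 below 0.006 m and z of cell2 in the frame of seat3 between -0.003 and 0.0018 m and angle between cell2's own z axis and vertical below 0.05 rad)) and ((horizontal distance between cell3 and seat0 below 0.006 m and z of cell3 in the frame of seat0 between -0.003 and 0.0018 m and angle between cell3's own z axis and vertical below 0.05 rad) or (horizontal distance between cell3 and seat1 below 0.006 m and z of cell3 in the frame of seat1 between -0.003 and 0.0018 m and angle between cell3's own z axis and vertical below 0.05 rad) or (horizontal distance between cell3 and seat2 below 0.006 m and z of cell3 in the frame of seat2 between -0.003 and 0.0018 m and angle between cell3's own z axis and vertical below 0.05 rad) or (horizontal distance between cell3 and seat3 below 0.006 m and z of cell3 in the frame of seat3 between -0.003 and 0.0018 m and angle between cell3's own z axis and vertical below 0.05 rad))), for 0.2 s.
At the end, for the whole second after the job is handed in: Every cell is clipped in a seat (within 6 mm of its middle, at most 1.8 mm above the plate, tilt under 0.05 rad), every target lies in the parts tray (within 95 by 45 mm of its middle, under 30 mm up), the filter tray is within 3.5 mm of its stop, at rest (all of step 2 and x of target0 in the frame of partstray between -0.095 and 0.095 m and y of target0 in the frame of partstray between -0.045 and 0.045 m and z of each of target0, target1, target2, target3 in the frame of partstray below 0.03 m and linear speed of each of target0, target1, target2, target3 below 0.02 m/s and x of target1 in the frame of partstray between -0.095 and 0.095 m and y of target1 in the frame of partstray between -0.045 and 0.045 m and x of target2 in the frame of partstray between -0.095 and 0.095 m and y of target2 in the frame of partstray between -0.045 and 0.045 m and x of target3 in the frame of partstray between -0.095 and 0.095 m and y of target3 in the frame of partstray between -0.045 and 0.045 m and y of tray in the frame of housing below -0.0935 m and linear speed of tray below 0.01 m/s and angle between tray's own z axis and vertical below 0.05 rad); the robot touches nothing.
It fails at once if mirror mount 0 is shifted by more than 20 mm or knocked over (distance of mount0 from where it was at the start of the episode above 0.02 m or angle between mount0's own z axis and vertical above 0.3 rad).
It fails at once if mirror mount 1 is shifted by more than 20 mm or knocked over (distance of mount1 from where it was at the start of the episode above 0.02 m or angle between mount1's own z axis and vertical above 0.3 rad).
Of cell0, cell1, cell2, cell3 only 3 to 4 are there at a start; the rules pass over those that are not, and their reading is None.
Of target0, target1, target2, target3 only 2 to 3 are there at a start; the rules pass over those that are not, and their reading is None.
At some moment in a run one of cell0, cell1, cell2, cell3 may be knocked a few centimetres aside while the robot is not near it.
Once in a run the grip may slacken for a moment while it holds something.
It also fails if it takes over 210 s, if anything falls off the work surface, if the arm or the gripper's body presses on something with over 40 N, if the wrist force passes 120 N, or if a joint passes its speed limit or range.

## Working session

There is one attempt and no reset: what is moved stays moved. The work goes in short steps, Python scripts to look and compute and a tool call to move; the robot and the scene stay as the last step left them, time stands still between calls to the robot, and variables do not carry over. Pictures are saved under pics/ and viewed, about 12 in all and at most 16, crops included, and the job is handed in when it is done.

Besides the shell and the picture viewer there is one more tool, called after "Emit:" in YAML: its name, and indented under it one key for each argument. step_arm: Moves the arm, as the interface text tells. Its arguments: {"type":"object","properties":{"translation":{"type":"array"},"roll":{"type":"array"},"gripper":{"type":"number"},"grip_force":{"type":"number"}},"required":["translation","roll"]}

```bash
ls; mkdir -p pics
cat > h.py <<'E'
import numpy as np, cv2
from workcell import env, cams
def grab(name,fn=None):
    ci=cams.camera_info(name); im,d=cams.get_image(name)
    if fn: cv2.imwrite('pics/'+fn,im)
    return im,d,ci
def world(ci,d):
    # per-pixel world coords for pinhole cams
    R,_=cv2.Rodrigues(np.array(ci['rvec'],float)); t=np.array(ci['tvec'],float).ravel()
    v,u=np.mgrid[:d.shape[0],:d.shape[1]]
    P=np.stack([(u-ci['cx'])/ci['fx']*d,(v-ci['cy'])/ci['fy']*d,d],-1)
    W=(P-t)@R; W[d<=0]=np.nan
    return W
def worldw(ci,d):
    R,_=cv2.Rodrigues(np.array(ci['rvec'],float)); t=np.array(ci['tvec'],float).ravel()
    v,u=np.mgrid[:d.shape[0],:d.shape[1]]
    x=(u-ci['cx'])/ci['fx'];y=(v-ci['cy'])/ci['fy'];r=np.hypot(x,y)+1e-9
    k=np.tan(np.minimum(r,1.5))/r
    P=np.stack([x*k*d,y*k*d,d],-1); W=(P-t)@R; W[d<=0]=np.nan
    return W
E
python3 - <<'E'
from h import *
for n in ['scene','side','wrist']:
    im,d,ci=grab(n,n+'0.png'); W=world(ci,d) if n!='wrist' else worldw(ci,d)
    np.savez('pics/'+n+'0.npz',im=im,d=d,W=W)
    R,_=cv2.Rodrigues(np.array(ci['rvec'],float)); print(n,ci['fx'],ci['cx'],ci['cy'],-R.T@np.array(ci['tvec']).ravel(),R[2])
print(env.sense())
E
```

```text
pics
scene 367.09130923147836 319.4601515556918 196.41091211478073 [1.39229233 0.10420006 0.99418255] [-0.70070124 -0.07104179 -0.70990903]
side 364.2096389664256 325.93327490227 204.5161593568313 [ 0.24168425 -1.00023919  0.810679  ] [ 0.15397694  0.79963766 -0.58040565]
wrist 309.70691628693146 319.0451031523242 199.96946136085737 [0.12166137 0.64261252 0.37394803] [ 0.28463967 -0.09177741 -0.95423119]
{'time': 0.15, 'joints': array([-1.00380175,  0.5016034 , -0.42683455,  1.55122441,  0.2207959 ,
        1.13832181, -0.21033388]), 'dq': array([-0.0004986 , -0.00225557, -0.00062879, -0.00365128, -0.00121442,
        0.0001491 , -0.00010069]), 'joint_efforts': array([-6.79458812e-03, -5.70042694e+01, -5.82571685e+00, -2.81289858e+01,
        1.05890949e-02,  7.74449261e-03,  3.14959664e-06]), 'tool_pos': array([0.19430704, 0.61970348, 0.23051032]), 'orientation': array([-4.75305576e-01, -3.10514993e+00,  2.33039731e-03]), 'force': array([-0.63879173, -0.63527836,  0.93199295]), 'ft_torque': array([0.0141531 , 0.011115  , 0.02613646]), 'finger_gap': 0.9993921222649795}
```

View pics/scene0.png

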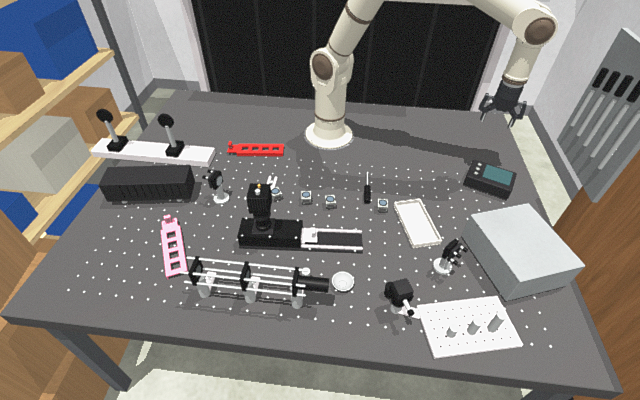

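View pics/side0.png

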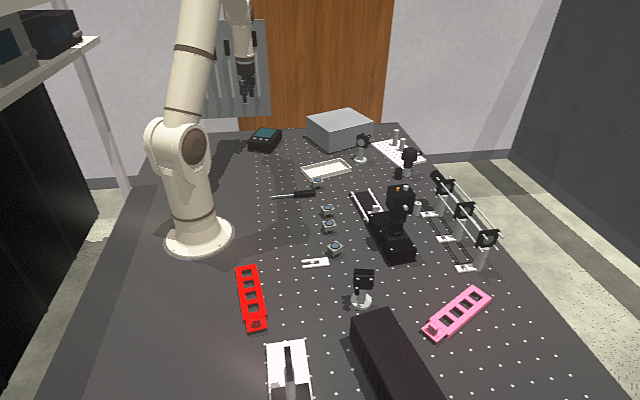

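Scene view: the black housing with its camera is at (270,232), with the ledge running right to (362,240) and the tab near (308,237). Small cells are at (275,192), (306,197), (330,201) and (382,205), and the white parts tray is at (417,222). The red (258,149) and pink (172,247) trays are look-alikes: the tray meant is aluminium and sits in the housing. I'll enlarge that part to confirm and measure it.

Run:
```python
from h import *
z=np.load('pics/scene0.npz'); im,W=z['im'],z['W']
c=im[170:270,220:460]; cv2.imwrite('pics/crop1.png',cv2.resize(c,None,fx=3.3,fy=3.3,interpolation=cv2.INTER_CUBIC))
for n,(u,v) in dict(tab=(304,233),ledge_end=(362,241),c0=(275,192),c1=(306,197),c2=(330,201),c3=(382,205),pt=(417,222),m0=(217,185),m0b=(221,198),m1=(447,258),m1b=(443,267),hous=(300,225)).items(): print(n,W[v,u].round(3))
```

```text
tab [ 0.612 -0.025  0.02 ]
ledge_end [ 0.601  0.174 -0.004]
c0 [ 0.446 -0.158  0.037]
c1 [ 0.456 -0.04   0.035]
c2 [0.461 0.049 0.032]
c3 [0.457 0.238 0.032]
pt [0.5   0.365 0.008]
m0 [ 0.492 -0.354  0.091]
m0b [ 0.484 -0.355  0.017]
m1 [0.7   0.426 0.08 ]
m1b [0.69  0.431 0.019]
hous [ 0.604 -0.039  0.051]
```

View pics/crop1.png

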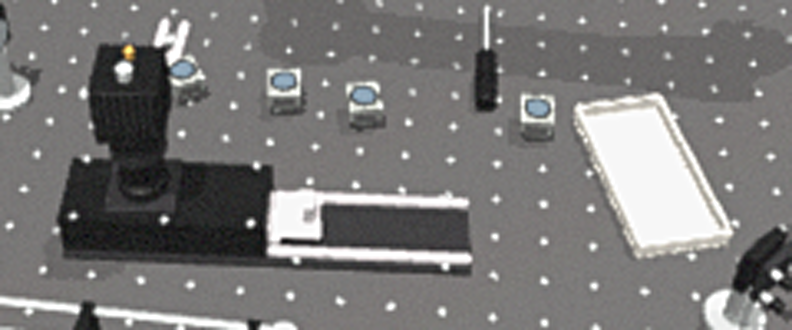

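Run:
```python
from h import *
for n in ['scene','side']:
    z=np.load(f'pics/{n}0.npz'); W=z['W']; im=z['im'].astype(int)
    X,Y,Z=W[...,0],W[...,1],W[...,2]
    def rect(m,l):
        p=np.float32(W[m][:,:2]); r=cv2.minAreaRect(p); print(n,l,len(p),np.round(r[0],4),np.round(r[1],4),round(r[2],2),'z',W[m][:,2].mean().round(4)); return r
    reg=(X>.53)&(X<.72)&(Y>-.3)&(Y<.23)
    rect(reg&(abs(Z-.053)<.006)&(Y<-.05),'roof')
    b=im.min(-1)
    rect(reg&(abs(Z-.012)<.008)&(b>140)&(Y>.02),'rails')
    rect(reg&(Z>.04)&(Z<.065)&(Y>-.02),'tab')
    rect((X>.42)&(X<.6)&(Y>.29)&(Y<.45)&(b>170)&(Z<.03),'ptray')
    for k,(x,y) in enumerate([(.446,-.158),(.456,-.04),(.461,.049),(.457,.238)]):
        m=(np.hypot(X-x,Y-y)<.035)&(abs(Z-.034)<.008); rect(m,f'cell{k}')
    for k,(x,y) in enumerate([(.485,-.355),(.69,.43)]):
        m=(np.hypot(X-x,Y-y)<.09)&(Z>.01); p=W[m]; print('mount',k,p.min(0).round(3),p.max(0).round(3))
```

```text
scene roof 798 [ 0.6327 -0.1431] [0.0859 0.1908] 4.58 z 0.0527
scene rails 286 [0.6134 0.095 ] [0.0962 0.1534] 3.91 z 0.0106
scene tab 25 [0.6214 0.0088] [0.0191 0.01  ] 7.53 z 0.0502
scene ptray 1150 [0.5101 0.3701] [0.1596 0.1797] 89.94 z 0.0057
scene cell0 83 [ 0.4387 -0.158 ] [0.0451 0.0347] 27.92 z 0.0341
scene cell1 88 [ 0.4441 -0.044 ] [0.0414 0.0334] 7.78 z 0.0343
scene cell2 98 [0.4534 0.048 ] [0.0463 0.0363] 14.97 z 0.0343
scene cell3 97 [0.4471 0.239 ] [0.0452 0.0335] 1.08 z 0.0341
mount 0 [ 0.444 -0.407  0.01 ] [ 0.502 -0.335  0.126]
mount 1 [0.651 0.405 0.01 ] [0.721 0.477 0.128]
side roof 592 [ 0.6272 -0.1427] [0.0852 0.1921] 4.53 z 0.054
side rails 115 [0.6092 0.108 ] [0.0928 0.1723] 3.69 z 0.0128
side tab 32 [0.6149 0.0087] [0.023  0.0154] 8.34 z 0.0497
side ptray 371 [0.5101 0.3709] [0.1797 0.1574] 0.16 z 0.008
side cell0 133 [ 0.4335 -0.159 ] [0.0433 0.0366] 31.96 z 0.0355
side cell1 84 [ 0.4399 -0.0425] [0.0336 0.0411] 6.52 z 0.0361
side cell2 90 [0.4477 0.0487] [0.0424 0.0356] 14.95 z 0.0355
side cell3 61 [0.4438 0.2375] [0.0379 0.0414] 9.94 z 0.0357
mount 0 [ 0.436 -0.406  0.01 ] [ 0.494 -0.335  0.127]
mount 1 [0.645 0.403 0.01 ] [0.716 0.472 0.128]
```

Crop: the tab stands on the white/silver lug at crop (310,215), just outside the slot. The tray is inside the black housing, so this is the aluminium one. There are four grey cells with blue windows, and the parts tray is at the right. The housing is turned about +4.4°, and the tab is at about (0.618, 0.009). I'll go above it.

Emit:
step_arm:
  translation:
    - [1.77,-2.5,0]
    - [1.77,-2.5,0]
    - [1.77,-2.5,0]
    - [1.77,-2.5,0]
    - [1.77,-2.5,0]
    - [1.77,-2.5,0]
    - [1.77,-2.5,0]
    - [1.77,-2.5,0]
    - [1.77,-2.5,0]
    - [1.77,-2.5,0]
    - [1.77,-2.5,0]
    - [1.77,-2.5,0]
  roll: [-2.83,-2.83,-2.83,-2.83,-2.83,-2.83,-2.83,-2.83,-2.83,-2.83,-2.83,-2.83]

```text
time: 1.15
tool_pos: [0.4073, 0.3188, 0.2312]
orientation: [-1.365, -2.83, 0.0]
force: [1.2, 0.2, -0.2]
finger_gap: 0.998
```

Emit:
step_arm:
  translation:
    - [1.77,-2.5,0]
    - [1.77,-2.5,0]
    - [1.77,-2.5,0]
    - [1.77,-2.5,0]
    - [1.77,-2.5,0]
    - [1.77,-2.5,0]
    - [1.77,-2.5,0]
    - [1.77,-2.5,0]
    - [1.77,-2.5,0]
    - [1.77,-2.5,0]
    - [1.77,-2.5,0]
    - [1.77,-2.5,0]
  roll: [-2.83,-2.83,-2.83,-2.83,-2.83,-2.83,-2.83,-2.83,-2.83,-2.83,-2.83,-2.83]

```text
time: 2.15
tool_pos: [0.6197, 0.019, 0.231]
orientation: [-2.131, -2.308, 0.001]
force: [0.2, 1.0, 0.6]
finger_gap: 0.998
```

Emit:
step_arm:
  translation:
    - [0,0,0]
    - [0,0,0]
    - [0,0,0]
  roll: [0,0,0]

```text
time: 2.4
tool_pos: [0.6186, 0.0209, 0.2307]
orientation: [-2.127, -2.31, 0.001]
force: [-0.4, 0.5, 0.5]
finger_gap: 1.002
```

```bash
cat >> h.py <<'E'
from scipy.spatial.transform import Rotation as Ro
def yaw():
    s=env.sense(); R=Ro.from_rotvec(s['orientation']).as_matrix()
    print('t',round(s['time'],2),'tcp',s['tool_pos'].round(4),'jawdeg',round(float(np.degrees(np.arctan2(R[1,1],R[0,1]))),2),'tz',R[:,2].round(3),'F',s['force'].round(1),'gap',round(s['finger_gap'],3)); return s
def rect(W,m,l):
    p=np.float32(W[m][:,:2])
    if len(p)<8: print(l,len(p)); return
    r=cv2.minAreaRect(p); print(l,len(p),np.round(r[0],4),np.round(r[1],4),round(r[2],2),'z',np.median(W[m][:,2]).round(4)); return r
E
python3 - <<'E'
from h import *
yaw(); im,d,ci=grab('wrist','w1.png'); W=worldw(ci,d); X,Y,Z=W[...,0],W[...,1],W[...,2]
np.savez('pics/w1.npz',im=im,W=W)
rect(W,(abs(X-.617)<.03)&(abs(Y-.01)<.03)&(Z>.042)&(Z<.06),'tab')
E
```

```text
t 2.4 tcp [0.6186 0.0209 0.2307] jawdeg 4.71 tz [-0.001  0.001 -1.   ] F [-0.4  0.5  0.5] gap 1.002
tab 292 [0.6174 0.0078] [0.0219 0.0138] 4.58 z 0.0536
```

View pics/w1.png

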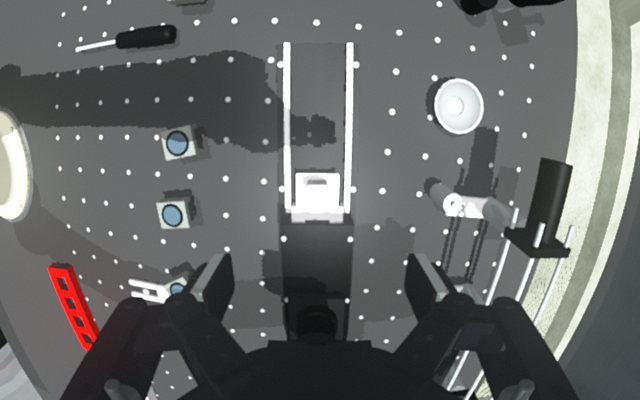

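The tab is confirmed at wrist (318,185), at (0.6174, 0.0078) and 4.6°. Descending to grip it.

Emit:
step_arm:
  translation:
    - [-0.06,-0.65,-3]
    - [-0.06,-0.65,-3]
    - [0,0,-3]
    - [0,0,-3]
    - [0,0,-3]
    - [0,0,-3]
    - [0,0,-2.1]
    - [0,0,0]
    - [0,0,0]
  roll: [0,0,0,0,0,0,0,0,0]
  gripper: 6

```text
time: 3.2
tool_pos: [0.6166, 0.0089, 0.0295]
orientation: [-2.124, -2.311, 0.002]
force: [0.6, -0.0, 0.7]
finger_gap: 0.704
```

Emit:
step_arm:
  translation:
    - [0,0,0]
    - [0,0,0]
    - [0,0,0]
    - [0,0,0]
    - [0,0,0]
    - [0,0,0]
    - [0,0,0]
    - [0,0,0]
  roll: [0,0,0,0,0,0,0,0]
  gripper: 1
  grip_force: 60

```text
time: 3.87
tool_pos: [0.6193, 0.0076, 0.0325]
orientation: [2.128, 2.309, 0.004]
force: [-1.0, 0.5, 6.7]
finger_gap: 0.243
```

Emit:
step_arm:
  translation:
    - [0.15,0,0.3]
    - [-0.05,0.6,0]
    - [-0.09,1.2,0]
    - [-0.1,1.2,0]
    - [-0.09,1.2,0]
    - [-0.1,1.2,0]
    - [-0.09,1.2,0]
    - [-0.1,1.2,0]
    - [-0.09,1.2,0]
    - [-0.1,1.2,0]
    - [-0.09,1.2,0]
  roll: [0,0,0,0,0,0,0,0,0,0,0]

```text
time: 4.78
tool_pos: [0.6103, 0.1226, 0.0333]
orientation: [-2.129, -2.31, 0.0]
force: [0.1, -1.0, -2.0]
finger_gap: 0.238
```

Emit:
step_arm:
  translation:
    - [-0.1,1.2,0]
    - [-0.09,1.2,0]
    - [-0.1,1.2,0]
    - [-0.09,1.2,0]
    - [-0.1,1.2,0]
    - [-0.09,1.2,0]
    - [-0.06,0.8,0]
    - [-0.03,0.4,0]
    - [0,0,0]
    - [0,0,0]
  roll: [0,0,0,0,0,0,0,0,0,0]

```text
time: 5.62
tool_pos: [0.6039, 0.2057, 0.0334]
orientation: [-2.128, -2.311, -0.001]
force: [0.2, 0.9, -2.3]
finger_gap: 0.24
```

Run:
```python
from h import *
yaw()
im,d,ci=grab('scene'); W=world(ci,d); np.savez('pics/s2.npz',im=im,W=W)
cv2.imwrite('pics/s2.png',cv2.resize(im[180:270,220:460],None,fx=3.3,fy=3.3,interpolation=cv2.INTER_CUBIC))
```

```text
t 5.62 tcp [0.6039 0.2057 0.0334] jawdeg 4.71 tz [ 0.  0. -1.] F [ 0.2  0.9 -2.3] gap 0.24
```

View pics/s2.png

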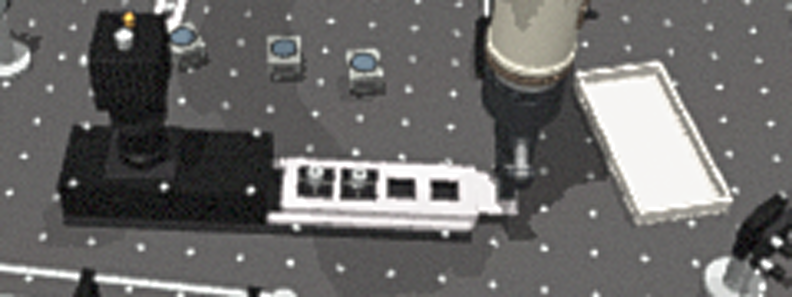

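Crop: the tray is out, with knobbed targets in seats 0 and 1 at crop (317,180) and (358,180). Seats 2 and 3, at (401,188) and (444,189), are empty. I'll let go and look from above.

Emit:
step_arm:
  translation:
    - [0,0,0]
    - [0,0,0]
    - [0,0,0]
    - [0,0,2]
    - [0,0,4]
    - [0,-2.5,4]
    - [0.1,-2.5,4]
    - [0.1,-2.5,4]
    - [0.1,-2.5,2]
    - [0.1,-2.5,0]
    - [0.1,-2.5,0]
    - [0,0,0]
  roll: [0,0,0,0,0,0,0,0,0,0,0,0]
  gripper: 6

```text
time: 6.67
tool_pos: [0.6095, 0.0555, 0.2207]
orientation: [2.136, 2.297, -0.002]
force: [0.5, -1.3, -0.6]
finger_gap: 0.704
```

Run:
```python
from h import *
yaw(); im,d,ci=grab('wrist','w2.png'); W=worldw(ci,d); X,Y,Z=W[...,0],W[...,1],W[...,2]
np.savez('pics/w2.npz',im=im,W=W)
b=im.astype(int).min(-1)
tr=(abs(X-.61)<.045)&(Y>-.03)&(Y<.2)
rect(W,tr&(abs(Z-.024)<.004)&(b>120),'plate')
m=(tr&(Z>.036)&(Z<.05)&(Y<.13)).astype(np.uint8)
n,lab,st,ce=cv2.connectedComponentsWithStats(m)
for i in range(1,n):
    if st[i,4]>15: rect(W,lab==i,f'knob px{ce[i].round()}')
m=(tr&(Z<.017)).astype(np.uint8)&(X>.585)&(X<.635)
n,lab,st,ce=cv2.connectedComponentsWithStats(m.astype(np.uint8))
for i in range(1,n):
    if st[i,4]>60: rect(W,lab==i,f'hole px{ce[i].round()}')
rect(W,tr&(Z>.045)&(Y>.17),'tab')
cm=((X<.52)&(abs(Z-.035)<.006)).astype(np.uint8)
n,lab,st,ce=cv2.connectedComponentsWithStats(cm)
for i in range(1,n):
    if st[i,4]>100: rect(W,lab==i,f'cell px{ce[i].round()}')
z=np.load('pics/scene0.npz'); W=z['W']; b=z['im'].astype(int).min(-1)
r=rect(W,(abs(W[...,0]-.5)<.2)&(abs(W[...,1]-.37)<.1)&(b>150)&(W[...,2]<.03)&(W[...,2]>-.01)&(W[...,0]<.62),'pt'); print(cv2.boxPoints(r))
```

```text
t 6.67 tcp [0.6095 0.0555 0.2207] jawdeg 4.16 tz [ 0.002 -0.004 -1.   ] F [ 0.5 -1.3 -0.6] gap 0.704
plate 6822 [0.6115 0.0906] [0.0631 0.2206] 3.64 z 0.025
knob px[322. 175.] 178 [0.6135 0.0582] [0.014  0.0142] 4.46 z 0.0449
knob px[322. 214.] 171 [0.6163 0.014 ] [0.0135 0.0146] 4.25 z 0.0449
hole px[323.  93.] 731 [0.6086 0.146 ] [0.0307 0.0302] 4.11 z 0.007
hole px[323. 132.] 684 [0.6113 0.1003] [0.0299 0.0294] 3.88 z 0.0071
hole px[311. 234.] 131 [ 0.6072 -0.0276] [0.0169 0.0515] 72.61 z 0.0076
tab 51 [0.6035 0.1995] [0.0198 0.0016] 3.88 z 0.0513
cell px[183.  12.] 899 [0.4433 0.2375] [0.0437 0.0327] 0.06 z 0.037
cell px[182. 173.] 1039 [0.4493 0.0483] [0.044  0.0363] 12.77 z 0.0371
cell px[  5. 197.] 289 [ 0.0565 -0.0136] [0.1172 0.0347] 75.22 z 0.0346
cell px[179. 243.] 834 [ 0.4381 -0.043 ] [0.0436 0.0367] 7.53 z 0.0371
pt 1514 [0.4574 0.3697] [0.3096 0.1692] 1.27 z 0.0037
[[0.3007207  0.4508061 ]
 [0.30448014 0.28168735]
 [0.6140177  0.28856823]
 [0.6102583  0.457687  ]]
```

View pics/w2.png

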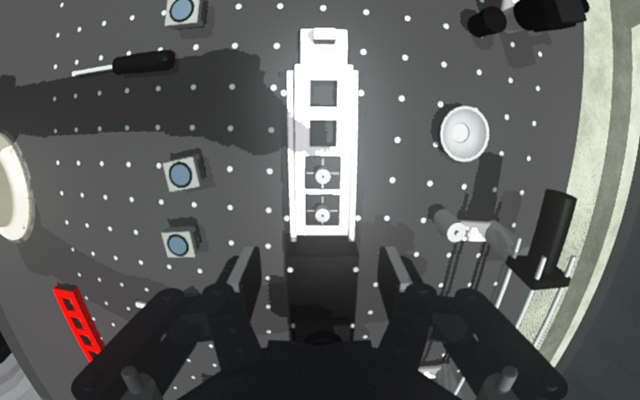

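Wrist view: targets at (322,175) and (322,214), open seats at (323,93) and (323,132), three cells on the left. Picking the target in seat 1 first.

Emit:
step_arm:
  translation:
    - [0.35,0.2,-4]
    - [0,0,-4]
    - [0,0,-4]
    - [0,0,-3.7]
    - [0,0,-2]
    - [0,0,-1]
    - [0,0,0]
  roll: [0.3,0,0,0,0,0,0]
  gripper: 5

```text
time: 7.3
tool_pos: [0.61, 0.0665, 0.0296]
orientation: [-2.12, -2.314, 0.005]
force: [-0.4, 0.5, 0.4]
finger_gap: 0.584
```

Emit:
step_arm:
  translation:
    - [0,0,0]
    - [0,0,0]
    - [0,0,0]
    - [0,0,0]
    - [0,0,0]
    - [0,0,0]
    - [0,0,0]
  roll: [0,0,0,0,0,0,0]
  gripper: 0.5
  grip_force: 40

```text
time: 7.88
tool_pos: [0.6139, 0.0664, 0.0346]
orientation: [2.121, 2.314, 0.005]
force: [-1.3, -0.2, 6.4]
finger_gap: 0.161
```

Run:
```python
from h import *
yaw()
for n in ['scene','side']:
    z=np.load(f'pics/{n}0.npz'); W=z['W']; im=z['im']; hsv=cv2.cvtColor(im,cv2.COLOR_BGR2HSV)
    m=((hsv[...,2]>140)&(hsv[...,1]<60)).astype(np.uint8)
    n_,lab,st,ce=cv2.connectedComponentsWithStats(m)
    l=lab[222,417] if n=='scene' else lab[170,325]
    r=rect(W,(lab==l)&(W[...,2]>.012),n+' rim'); 
    r=rect(W,(lab==l),n); print(cv2.boxPoints(r).round(3).tolist())
```

```text
t 7.88 tcp [0.6139 0.0664 0.0346] jawdeg 4.98 tz [ 0.004  0.001 -1.   ] F [-1.3 -0.2  6.4] gap 0.161
scene rim 310 [0.5026 0.3607] [0.2052 0.1016] 17.36 z 0.0184
scene 1510 [0.4864 0.3679] [0.2253 0.1201] 19.77 z nan
[[0.36000001430511475, 0.38600000739097595], [0.4009999930858612, 0.27300000190734863], [0.6129999756813049, 0.3490000069141388], [0.5720000267028809, 0.46299999952316284]]
side rim 224 [0.5031 0.3268] [0.2068 0.1829] 14.76 z 0.0206
side 684 [0.4903 0.3693] [0.2969 0.1549] 43.64 z nan
[[0.32899999618530273, 0.3230000138282776], [0.4359999895095825, 0.210999995470047], [0.6510000228881836, 0.41600000858306885], [0.5440000295639038, 0.527999997138977]]
```

The command had not settled, so I'm gripping 8 mm off the knob's middle. I'll regrasp.

Emit:
step_arm:
  translation:
    - [0,0,0.2]
    - [0,0,0]
    - [0,0,0]
    - [0,-0.8,0]
    - [0,0,0]
    - [0,0,0]
    - [0,0,0]
  roll: [0,0,0,0,0,0,0]
  gripper: 4

```text
time: 8.47
tool_pos: [0.612, 0.0575, 0.0341]
orientation: [-2.124, -2.315, 0.001]
force: [-0.8, -0.0, 0.5]
finger_gap: 0.471
```

Emit:
step_arm:
  translation:
    - [0,0,0]
    - [0,0,0]
    - [0,0,0]
    - [0,0,0]
    - [0,0,0]
    - [0,0,0]
  roll: [0,0,0,0,0,0]
  gripper: 0.5

```text
time: 8.97
tool_pos: [0.6124, 0.0582, 0.0344]
orientation: [2.123, 2.316, 0.001]
force: [0.9, 0.7, 0.7]
finger_gap: 0.162
```

```bash
python3 -c "
from h import *
yaw()"
```

```text
t 8.97 tcp [0.6124 0.0582 0.0344] jawdeg 4.98 tz [ 0.  0. -1.] F [0.9 0.7 0.7] gap 0.162
```

Emit:
step_arm:
  translation:
    - [0,0,1]
    - [0,0,3]
    - [0,0,4]
    - [0,0,4]
    - [-1.05,3.04,0]
    - [-1.05,3.04,0]
    - [-1.05,3.04,0]
    - [-1.05,3.04,0]
    - [-1.05,3.04,0]
    - [-1.05,3.04,0]
    - [-1.05,3.04,0]
    - [-1.05,3.04,0]
  roll: [0,0,0,0,1.5,1.5,1.5,1.5,1.5,1.5,1.5,1.5]

```text
time: 9.97
tool_pos: [0.5272, 0.3023, 0.155]
orientation: [1.868, 2.526, -0.001]
force: [-0.0, 0.3, 0.2]
finger_gap: 0.16
```

Emit:
step_arm:
  translation:
    - [-1.05,3.04,0]
    - [-1.05,3.04,0]
    - [0,0,-3]
    - [0,0,-3]
    - [0,0,-3]
    - [0,0,0]
    - [0,0,0]
  roll: [0,0,0,0,0,0,0]

```text
time: 10.55
tool_pos: [0.5057, 0.3607, 0.0632]
orientation: [-1.869, -2.524, 0.007]
force: [0.8, 0.1, -0.7]
finger_gap: 0.157
```

Run:
```python
from h import *
yaw(); im,d,ci=grab('wrist','w3.png'); W=worldw(ci,d); X,Y,Z=W[...,0],W[...,1],W[...,2]
b=im.astype(int).min(-1)
rect(W,(abs(X-.5)<.14)&(abs(Y-.36)<.1)&(abs(Z-.022)<.004)&(b>120),'rim')
```

```text
t 10.55 tcp [0.5057 0.3607 0.0632] jawdeg 16.97 tz [-0.004 -0.003 -1.   ] F [ 0.8  0.1 -0.7] gap 0.157
rim 3738 [0.4999 0.3616] [0.201  0.1005] 17.3 z 0.0228
```

View pics/w3.png

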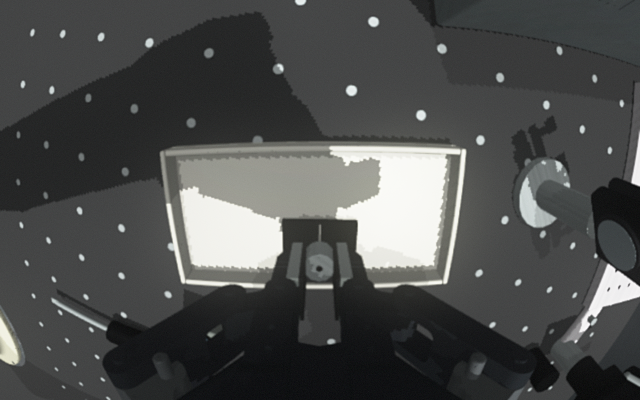

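Wrist view: the target is held at (320,265) above the parts tray, whose rim centre measures (0.500, 0.362). Lowering and releasing.

Emit:
step_arm:
  translation:
    - [0,0,-2]
    - [0,0,-1.2]
    - [0,0,-0.5]
    - [0,0,0]
    - [0,0,0]
  roll: [0,0,0,0,0]

```text
time: 11.02
tool_pos: [0.5075, 0.3621, 0.028]
orientation: [1.869, 2.525, 0.001]
force: [0.6, 0.2, -0.5]
finger_gap: 0.16
```

Emit:
step_arm:
  translation:
    - [0,0,0]
    - [0,0,0]
    - [0,0,0]
    - [0,0,3]
    - [0,0,4]
    - [0,0,4]
  roll: [0,0,0,0,0,0]
  gripper: 4

```text
time: 11.52
tool_pos: [0.5062, 0.3613, 0.1376]
orientation: [-1.869, -2.524, 0.004]
force: [1.2, 0.8, 0.2]
finger_gap: 0.469
```

Emit:
step_arm:
  translation:
    - [1.0,-3.15,0]
    - [1.0,-3.15,0]
    - [1.0,-3.15,0]
    - [1.0,-3.15,0]
    - [1.0,-3.15,0]
    - [1.0,-3.15,0]
    - [1.0,-3.15,0]
    - [1.0,-3.15,0]
    - [1.0,-3.15,0]
    - [1.0,-3.15,0]
    - [1.0,-3.15,0]
    - [0,0,0]
  roll: [-1.5,-1.5,-1.5,-1.5,-1.5,-1.5,-1.5,-1.5,0,0,0,0]

```text
time: 12.52
tool_pos: [0.6191, 0.0051, 0.1382]
orientation: [2.131, 2.301, -0.004]
force: [0.2, -2.0, 0.4]
finger_gap: 0.468
```

Emit:
step_arm:
  translation:
    - [0,0,-3]
    - [0,0,-3]
    - [0,0,-2]
    - [0,0,0]
    - [0,0,0]
  roll: [0,0,0,0,0]

```text
time: 12.93
tool_pos: [0.6162, 0.0156, 0.0567]
orientation: [-2.122, -2.315, 0.003]
force: [-0.4, -0.1, 0.5]
finger_gap: 0.473
```

Run:
```python
from h import *
yaw(); im,d,ci=grab('wrist','w4.png'); W=worldw(ci,d); X,Y,Z=W[...,0],W[...,1],W[...,2]
rect(W,(abs(X-.616)<.02)&(abs(Y-.012)<.022)&(Z>.038)&(Z<.048),'knob')
im,d,ci=grab('scene'); W=world(ci,d); print(W[222-2:225,410:424:3,2].round(3))
p=(abs(W[...,0]-.5)<.08)&(abs(W[...,1]-.36)<.04)&(W[...,2]>.02)&(W[...,2]<.05); rect(W,p,'target in tray')
```

```text
t 12.93 tcp [0.6162 0.0156 0.0567] jawdeg 4.98 tz [-0.002 -0.    -1.   ] F [-0.4 -0.1  0.5] gap 0.473
knob 660 [0.6148 0.0142] [0.0158 0.0156] 44.52 z 0.0448
[[0.014 0.016 0.03  0.031 0.004]
 [0.    0.012 0.027 0.033 0.002]
 [0.003 0.018 0.02  0.024 0.001]
 [0.003 0.015 0.019 0.014 0.014]
 [0.002 0.018 0.015 0.014 0.016]]
target in tray 36 [0.5032 0.3605] [0.034  0.1591] 60.11 z 0.0234
```

Emit:
step_arm:
  translation:
    - [-0.1,-0.1,-1.2]
    - [0,0,-1.0]
    - [0,0,0]
    - [0,0,0]
  roll: [0,0,0,0]

```text
time: 13.37
tool_pos: [0.6154, 0.0145, 0.0346]
orientation: [-2.122, -2.315, 0.002]
force: [0.3, -0.4, 0.1]
finger_gap: 0.466
```

Emit:
step_arm:
  translation:
    - [0,0,0]
    - [0,0,0]
    - [0,0,0]
    - [0,0,0]
    - [0,0,0]
    - [0,0,0]
  roll: [0,0,0,0,0,0]
  gripper: 0.5

```text
time: 13.87
tool_pos: [0.6165, 0.0146, 0.0357]
orientation: [2.123, 2.316, 0.001]
force: [-0.6, -0.0, 2.7]
finger_gap: 0.155
```

Emit:
step_arm:
  translation:
    - [0,0,1]
    - [0,0,3]
    - [0,0,4]
    - [0,0,4]
  roll: [0,0,0,0]

```text
time: 14.2
tool_pos: [0.6149, 0.0144, 0.1559]
orientation: [-2.122, -2.314, 0.003]
force: [1.4, 0.7, -0.5]
finger_gap: 0.157
```

Emit:
step_arm:
  translation:
    - [-1.52,3.0,0]
    - [-1.52,3.0,0]
    - [-1.52,3.0,0]
    - [-1.52,3.0,0]
    - [-1.52,3.0,0]
    - [-1.52,3.0,0]
    - [-1.52,3.0,0]
    - [-1.52,3.0,0]
    - [-1.52,3.0,0]
    - [-1.52,3.0,0]
    - [-1.52,3.0,0]
    - [0,0,0]
  roll: [1.5,1.5,1.5,1.5,1.5,1.5,1.5,1.5,0,0,0,0]

```text
time: 15.2
tool_pos: [0.4438, 0.3529, 0.1561]
orientation: [-1.854, -2.531, -0.005]
force: [-1.4, 1.6, -0.6]
finger_gap: 0.156
```

Emit:
step_arm:
  translation:
    - [0,0,-3]
    - [0,0,-3]
    - [0,0,-3]
    - [0,0,-2]
    - [0,0,-1.2]
    - [0,0,-0.5]
    - [0,0,0]
    - [0,0,0]
  roll: [0,0,0,0,0,0,0,0]

```text
time: 15.87
tool_pos: [0.4497, 0.345, 0.0293]
orientation: [1.869, 2.525, 0.002]
force: [-0.6, 0.5, -1.0]
finger_gap: 0.157
```

Emit:
step_arm:
  translation:
    - [0,0,0]
    - [0,0,0]
    - [0,0,0]
    - [0,0,3]
    - [0,0,4]
    - [0,0,4]
    - [0,-3,2]
    - [0,-3,0]
    - [0,0,0]
    - [0,0,0]
  roll: [0,0,0,0,0,0,0,0,0,0]
  gripper: 4

```text
time: 16.7
tool_pos: [0.4498, 0.2827, 0.1595]
orientation: [1.873, 2.521, 0.002]
force: [-0.2, 0.4, 0.2]
finger_gap: 0.471
```

Run:
```python
from h import *
yaw(); im,d,ci=grab('wrist','w5.png'); W=worldw(ci,d); X,Y,Z=W[...,0],W[...,1],W[...,2]
m=((abs(X-.48)<.1)&(abs(Y-.355)<.06)&(Z>.024)&(Z<.05)).astype(np.uint8)
n,lab,st,ce=cv2.connectedComponentsWithStats(m)
for i in range(1,n):
    if st[i,4]>15: rect(W,lab==i,f'knob px{ce[i].round()}')
cm=((X>.3)&(X<.52)&(abs(Z-.035)<.006)&(Y<.3)).astype(np.uint8)
n,lab,st,ce=cv2.connectedComponentsWithStats(cm)
for i in range(1,n):
    if st[i,4]>80: rect(W,lab==i,f'cell px{ce[i].round()}')
```

```text
t 16.7 tcp [0.4498 0.2827 0.1595] jawdeg 16.77 tz [ 0.002  0.    -1.   ] F [-0.2  0.4  0.2] gap 0.471
knob px[340. 125.] 262 [0.4504 0.3453] [0.0155 0.015 ] 63.89 z 0.0329
knob px[406. 127.] 259 [0.5079 0.3616] [0.0154 0.0149] 1.48 z 0.0329
cell px[299. 230.] 1668 [0.4426 0.2402] [0.0369 0.0431] 89.69 z 0.0373
```

View pics/w5.png

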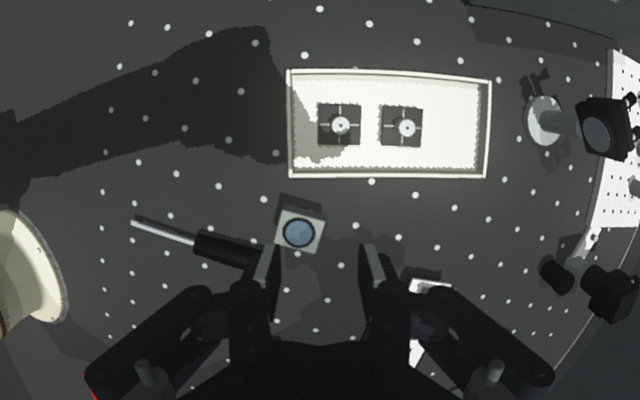

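Both targets lie in the parts tray, at wrist (340,125) and (406,127). Cell 3 is at (299,230), with the screwdriver handle close by at (225,245), so I'll check the finger clearance there.

Run:
```python
from h import *
im,d,ci=grab('wrist'); W=worldw(ci,d); X,Y,Z=W[...,0],W[...,1],W[...,2]
m=(X>.3)&(X<.415)&(Y>.2)&(Y<.3)&(Z>.009)&(Z<.06)&(im.max(-1)<70)
for y in np.arange(.2,.3,.01):
    k=m&(abs(Y-y)<.005)
    if k.sum()>3: print(round(y,3),X[k].min().round(3),X[k].max().round(3),np.nanmax(Z[k]).round(3))
rect(W,(abs(X-.4426)<.035)&(abs(Y-.24)<.035)&(abs(Z-.0365)<.003),'cell3top')
```

```text
cell3top 1571 [0.4426 0.2403] [0.0374 0.0427] 89.24 z 0.0373
```

Run:
```python
from h import *
im,d,ci=grab('wrist'); W=worldw(ci,d)
for u in range(195,275,10): print(u,[W[v,u].round(3).tolist() for v in (235,245,255)])
```

```text
195 [[0.333, 0.188, 0.001], [0.342, 0.19, 0.025], [0.343, 0.177, 0.023]]
205 [[0.345, 0.192, 0.002], [0.352, 0.191, 0.02], [0.355, 0.182, 0.026]]
215 [[0.356, 0.195, 0.001], [0.362, 0.194, 0.019], [0.366, 0.186, 0.026]]
225 [[0.368, 0.2, 0.002], [0.372, 0.196, 0.016], [0.376, 0.189, 0.025]]
235 [[0.378, 0.203, 0.001], [0.382, 0.196, 0.01], [0.386, 0.192, 0.023]]
245 [[0.389, 0.207, 0.001], [0.392, 0.195, 0.001], [0.396, 0.194, 0.021]]
255 [[0.4, 0.21, 0.001], [0.403, 0.199, 0.002], [nan, nan, nan]]
265 [[0.41, 0.213, 0.0], [0.421, 0.288, 0.167], [0.422, 0.288, 0.177]]
```

The screwdriver stays at y < 0.20, so it is clear of the fingers. Grasping cell 3.

Emit:
step_arm:
  translation:
    - [-0.35,-2.1,0]
    - [-0.35,-2.15,0]
    - [0,0,-3]
    - [0,0,-3]
    - [0,0,-3]
    - [0,0,-2.5]
    - [0,0,-1.5]
    - [0,0,-1.0]
    - [0,0,0]
    - [0,0,0]
  roll: [-5.7,-5.7,-5.6,0,0,0,0,0,0,0]
  gripper: 6.2

```text
time: 17.68
tool_pos: [0.4417, 0.2426, 0.0179]
orientation: [-2.22, -2.222, 0.001]
force: [0.8, -0.2, 0.1]
finger_gap: 0.723
```

Emit:
step_arm:
  translation:
    - [0,0,0]
    - [0,0,0]
    - [0,0,0]
    - [0,0,0]
    - [0,0,0]
    - [0,0,0]
  roll: [0,0,0,0,0,0]
  gripper: 3
  grip_force: 80

```text
time: 18.18
tool_pos: [0.4432, 0.243, 0.0199]
orientation: [2.221, 2.221, 0.005]
force: [-0.4, -0.1, 7.2]
finger_gap: 0.469
```

Run:
```python
from h import *
yaw(); im,d,ci=grab('side'); W=world(ci,d); cv2.imwrite('pics/s6.png',cv2.resize(im[110:240,230:430],None,fx=3.5,fy=3.5,interpolation=cv2.INTER_CUBIC))
```

```text
t 18.18 tcp [0.4432 0.243  0.0199] jawdeg -0.02 tz [ 0.003  0.002 -1.   ] F [-0.4 -0.1  7.2] gap 0.469
```

View pics/s6.png

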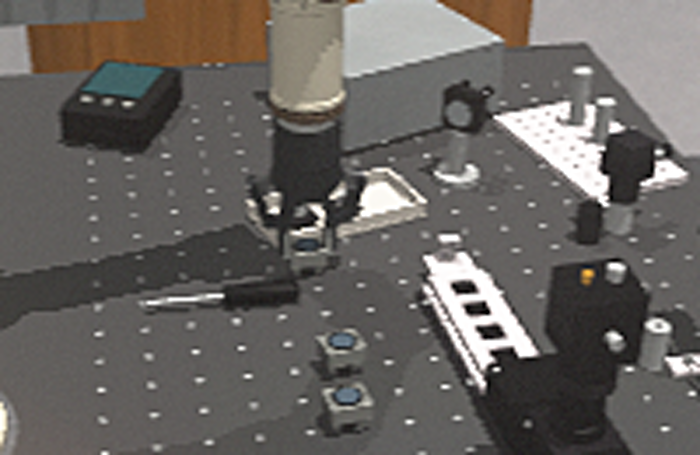

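The cell is held (gap 0.469 ≈ 40 mm). Carrying it to seat 3.

Emit:
step_arm:
  translation:
    - [0,0,1]
    - [0,0,4]
    - [0,0,4]
    - [2.75,-1.57,0]
    - [2.75,-1.57,0]
    - [2.75,-1.57,0]
    - [2.75,-1.57,0]
    - [2.75,-1.57,0]
    - [2.75,-1.57,0]
    - [0,0,-2]
    - [0,0,-1.7]
    - [0,0,0]
  roll: [0,0,0,0.7,0.7,0.7,0.7,0.7,0.7,0,0,0]

```text
time: 19.23
tool_pos: [0.6046, 0.1462, 0.0686]
orientation: [-2.139, -2.297, 0.008]
force: [-1.3, -0.2, -1.7]
finger_gap: 0.472
```

Emit:
step_arm:
  translation:
    - [0,0,0]
    - [0,0,0]
    - [0,0,0]
  roll: [0,0,0]

```text
time: 19.48
tool_pos: [0.6076, 0.1485, 0.0729]
orientation: [2.137, 2.301, 0.003]
force: [0.3, 0.9, -0.2]
finger_gap: 0.469
```

```bash
cat >> h.py <<'E'
def held(fn=None):
    s=yaw(); im,d,ci=grab('wrist',fn); W=worldw(ci,d); X,Y,Z=W[...,0],W[...,1],W[...,2]
    x,y,z=s['tool_pos']
    rect(W,(abs(X-x)<.03)&(abs(Y-y)<.03)&(abs(Z-(z+.017))<.005),'heldtop')
    b=im.astype(int).min(-1)
    m=((abs(X-.612)<.05)&(Y>-.02)&(Y<.24)&(Z<.02)&(Z>-.005)).astype(np.uint8)
    r=rect(W,(abs(X-.61)<.05)&(Y>-.02)&(Y<.25)&(abs(Z-.0245)<.003)&(b>120),'plate')
    m=(abs(X-.612)<.022)&(Y>-.02)&(Y<.17)&(Z<.018)
    n,lab,st,ce=cv2.connectedComponentsWithStats(m.astype(np.uint8))
    for i in range(1,n):
        if st[i,4]>100: rect(W,lab==i,f'hole px{ce[i].round()}')
    return im,W
E
python3 - <<'E'
from h import *
held('w7.png')
E
```

```text
t 19.48 tcp [0.6076 0.1485 0.0729] jawdeg 4.22 tz [ 0.002  0.001 -1.   ] F [ 0.3  0.9 -0.2] gap 0.469
heldtop 6125 [0.6084 0.1457] [0.06   0.0371] 4.72 z 0.0902
plate 9493 [0.6074 0.1277] [0.0624 0.1804] 4.07 z 0.025
hole px[316. 218.] 1008 [0.6062 0.1452] [0.0316 0.0179] 4.43 z 0.0071
hole px[317. 326.] 922 [0.6135 0.0441] [0.0321 0.0299] 4.5 z 0.0072
```

View pics/w7.png

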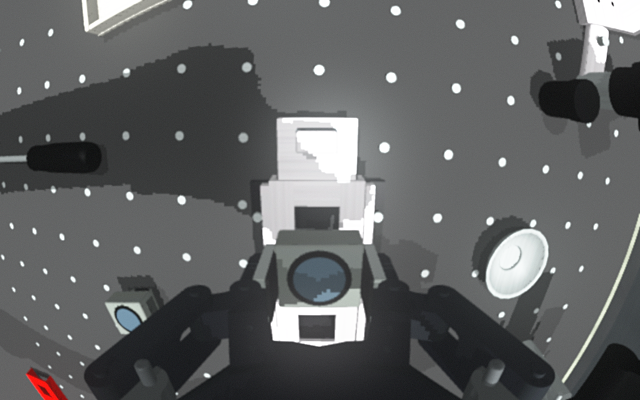

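Wrist view: the cell is held with its window at (318,276), and seat 3 shows partly beyond it at (316,218). I'll re-project the seat openings onto the plate plane, to remove the parallax of seeing the floor through the holes.

```bash
cat >> h.py <<'E'
def holes(W,cam,xr=(.575,.65),yr=(-.02,.18)):
    X,Y,Z=W[...,0],W[...,1],W[...,2]
    s=(cam[2]-.0245)/(cam[2]-Z); P=cam+(W-cam)*s[...,None]
    a=4.3/57.3; 
    u=(P[...,0]-.6125)*np.cos(a)+(P[...,1]-.08)*np.sin(a)
    m=(abs(u)<.024)&(P[...,1]>yr[0])&(P[...,1]<yr[1])&(Z<.019)&(Z>0)
    n,lab,st,ce=cv2.connectedComponentsWithStats(m.astype(np.uint8))
    for i in range(1,n):
        if st[i,4]>60: rect(P,lab==i,f'seat px{ce[i].round()}')
def camc(ci):
    R,_=cv2.Rodrigues(np.array(ci['rvec'],float)); return -R.T@np.array(ci['tvec'],float).ravel()
E
python3 - <<'E'
from h import *
W=np.load('pics/w2.npz')['W']; holes(W,np.array([.604,.1312,.364]))
im,d,ci=grab('wrist'); W=worldw(ci,d); holes(W,camc(ci))
X,Y,Z=W[...,0],W[...,1],W[...,2]
rect(W,(abs(X-.605)<.02)&(abs(Y-.2)<.03)&(abs(Z-.053)<.003),'tab')
rect(W,(abs(X-.6076)<.026)&(abs(Y-.146)<.03)&(abs(Z-.0899)<.0015),'heldtop')
E
```

```text
seat px[323.  93.] 731 [0.6084 0.1453] [0.029  0.0288] 3.97 z 0.0245
seat px[323. 132.] 684 [0.611  0.1019] [0.0284 0.0277] 4.09 z 0.0245
seat px[316. 218.] 1017 [0.6057 0.1518] [0.0293 0.0156] 4.13 z 0.0245
seat px[317. 326.] 928 [0.6125 0.0592] [0.0295 0.0261] 4.21 z 0.0245
tab 913 [0.602  0.2056] [0.0224 0.0117] 3.7 z 0.0539
heldtop 5062 [0.6086 0.1459] [0.0519 0.0365] 4.39 z 0.0901
```

Seats are at about (0.607,0.1453), (0.610,0.1018), (0.613,0.058) and (0.6155,0.014). The held cell is within 1–2 mm of seat 3. Inserting.

Emit:
step_arm:
  translation:
    - [0,0,-1.5]
    - [0,-0.05,-1.2]
    - [0,0,-0.6]
    - [0,0,-0.4]
    - [0,0,-0.4]
    - [0,0,-0.3]
    - [0,0,-0.2]
    - [0,0,0]
  roll: [0,0,0,0,0,0,0,0]

```text
time: 20.25
tool_pos: [0.6068, 0.1474, 0.028]
orientation: [-2.139, -2.3, 0.001]
force: [-9.3, -1.5, 21.9]
finger_gap: 0.467
```

Emit:
step_arm:
  translation:
    - [0,0,-0.1]
    - [0,0,0]
    - [0,0,0]
  roll: [0,0,0]

```text
time: 20.5
tool_pos: [0.6068, 0.1474, 0.028]
orientation: [-2.139, -2.3, 0.0]
force: [-11.4, -2.4, 28.8]
finger_gap: 0.468
```

Emit:
step_arm:
  translation:
    - [0,0,0.2]
    - [0,0,0.2]
    - [0,0,0]
    - [0,0,0]
    - [0,0,2]
    - [0,0,4]
    - [0,0,2]
    - [0,0,0]
    - [0,0,0]
  roll: [0,0,0,0,0,0,0,0,0]
  gripper: 6

```text
time: 21.25
tool_pos: [0.6081, 0.1476, 0.1094]
orientation: [2.138, 2.3, 0.004]
force: [-0.2, -0.6, -0.9]
finger_gap: 0.703
```

```bash
cat >> h.py <<'E'
def top(W,x,y,zz=.0445,l='cell'):
    X,Y,Z=W[...,0],W[...,1],W[...,2]
    m=(abs(X-x)<.027)&(abs(Y-y)<.021)&(abs(Z-zz)<.006); P=W[m]
    if len(P)<30: print(l,'none',len(P)); return
    m2=m&(abs(Z-np.median(P[:,2]))<.002); P=W[m2]
    A=np.c_[P[:,:2]-P[:,:2].mean(0),np.ones(len(P))]; c=np.linalg.lstsq(A,P[:,2],rcond=None)[0]
    rect(W,m2,l); print('   z',c[2].round(4),'slope',c[:2].round(3))
E
python3 - <<'E'
from h import *
yaw(); im,d,ci=grab('wrist','w8.png'); W=worldw(ci,d); top(W,.607,.1455); holes(W,camc(ci),yr=(-.02,.12))
rect(W,(abs(W[...,0]-.60)<.02)&(abs(W[...,1]-.2)<.03)&(abs(W[...,2]-.053)<.003),'tab')
E
```

```text
t 21.25 tcp [0.6081 0.1476 0.1094] jawdeg 4.17 tz [ 0.003  0.001 -1.   ] F [-0.2 -0.6 -0.9] gap 0.703
cell 2685 [0.6069 0.1445] [0.0417 0.0368] 4.13 z 0.0455
   z 0.0454 slope [ 0.002 -0.004]
seat px[316. 257.] 1011 [0.609  0.1021] [0.029  0.0266] 4.28 z 0.0245
seat px[316. 299.] 795 [0.6123 0.0586] [0.0303 0.0259] 4.14 z 0.0245
seat px[316. 335.] 569 [0.615  0.0152] [0.0296 0.0244] 3.9 z 0.0245
tab 642 [0.6019 0.2054] [0.0215 0.0124] 4.83 z 0.0539
```

Cell 3 is clipped: its top is level at z ≈ 0.0445 after the depth offset, with slopes under 0.005. Next is the cell at (0.449, 0.048).

Emit:
step_arm:
  translation:
    - [-2.65,-1.6,0]
    - [-2.65,-1.6,0]
    - [-2.65,-1.6,0]
    - [-2.65,-1.6,0]
    - [-2.65,-1.6,0]
    - [-2.65,-1.6,0]
    - [0,0,0]
    - [0,0,0]
    - [0,0,0]
  roll: [1.6,1.6,1.6,1.6,1.6,1.6,0,0,0]

```text
time: 22.05
tool_pos: [0.4479, 0.0514, 0.1076]
orientation: [-1.939, -2.471, 0.001]
force: [0.3, 0.1, 0.4]
finger_gap: 0.703
```

Run:
```python
from h import *
yaw(); im,d,ci=grab('wrist','w9.png'); W=worldw(ci,d); top(W,.449,.0485,.037,'c2'); top(W,.438,-.043,.037,'c1')
```

```text
t 22.05 tcp [0.4479 0.0514 0.1076] jawdeg 13.75 tz [-0.001  0.    -1.   ] F [0.3 0.1 0.4] gap 0.703
c2 2487 [0.4493 0.0484] [0.0416 0.0362] 12.02 z 0.0373
   z 0.0373 slope [ 0.    -0.005]
c1 1552 [ 0.4381 -0.0433] [0.0424 0.037 ] 6.92 z 0.0373
   z 0.0373 slope [-0.001 -0.008]
```

Emit:
step_arm:
  translation:
    - [0.1,-0.3,-2.5]
    - [0,0,-2.5]
    - [0,0,-2]
    - [0,0,-1.2]
    - [0,0,-0.7]
    - [0,0,0]
    - [0,0,0]
  roll: [-1.7,0,0,0,0,0,0]

```text
time: 22.68
tool_pos: [0.4494, 0.0487, 0.0191]
orientation: [-1.975, -2.443, 0.0]
force: [0.1, 0.9, -0.4]
finger_gap: 0.702
```

Emit:
step_arm:
  translation:
    - [0,0,0]
    - [0,0,0]
    - [0,0,0]
    - [0,0,0]
    - [0,0,0]
  roll: [0,0,0,0,0]
  gripper: 3

```text
time: 23.1
tool_pos: [0.4502, 0.0486, 0.0205]
orientation: [1.974, 2.441, 0.003]
force: [-0.1, 0.2, 6.9]
finger_gap: 0.472
```

Emit:
step_arm:
  translation:
    - [0,0,1]
    - [0,0,4]
    - [0,0,4]
    - [2.65,0.88,0]
    - [2.65,0.88,0]
    - [2.65,0.88,0]
    - [2.65,0.88,0]
    - [2.65,0.88,0]
    - [2.65,0.88,0]
    - [0,0,-2]
    - [0,0,-1]
    - [0,0,0]
  roll: [0,0,0,-1.3,-1.3,-1.3,-1.3,-1.3,-1.3,0,0,0]

```text
time: 24.1
tool_pos: [0.6048, 0.1004, 0.0767]
orientation: [-2.134, -2.3, 0.008]
force: [-1.4, -0.3, -1.2]
finger_gap: 0.469
```

Emit:
step_arm:
  translation:
    - [0,0,0]
    - [0,0,0]
    - [0,0,0]
  roll: [0,0,0]

```text
time: 24.35
tool_pos: [0.608, 0.1008, 0.0803]
orientation: [2.137, 2.302, 0.001]
force: [-0.4, 0.0, 0.2]
finger_gap: 0.473
```

Run:
```python
from h import *
s=yaw(); im,d,ci=grab('wrist','w10.png'); W=worldw(ci,d); p=s['tool_pos']; top(W,p[0],p[1]-.001,p[2]+.017,'held'); holes(W,camc(ci))
top(W,.607,.1445,l='c3')
```

```text
t 24.35 tcp [0.608  0.1008 0.0803] jawdeg 4.25 tz [ 0.001  0.    -1.   ] F [-0.4  0.   0.2] gap 0.473
held 5583 [0.6083 0.1006] [0.0526 0.0371] 4.44 z 0.097
   z 0.097 slope [-0.008 -0.007]
seat px[321. 211.] 1151 [0.609  0.1065] [0.0291 0.0189] 4.15 z 0.0245
seat px[320. 317.] 919 [0.6151 0.0151] [0.0298 0.0258] 4.1 z 0.0245
c3 4129 [0.6071 0.1444] [0.0418 0.0362] 4.68 z 0.0455
   z 0.0455 slope [ 0.002 -0.005]
```

Emit:
step_arm:
  translation:
    - [0.15,0.05,-1.5]
    - [0,0,-1.5]
    - [0,0,-0.8]
    - [0,0,-0.5]
    - [0,0,-0.4]
    - [0,0,-0.4]
    - [0,0,-0.3]
    - [0,0,0]
    - [0,0,0]
  roll: [0,0,0,0,0,0,0,0,0]

```text
time: 25.15
tool_pos: [0.6099, 0.1017, 0.0287]
orientation: [2.137, 2.302, 0.001]
force: [-10.0, -2.1, 26.1]
finger_gap: 0.473
```

Emit:
step_arm:
  translation:
    - [0,0,0.2]
    - [0,0,0]
    - [0,0,0]
    - [0,0,2]
    - [0,0,3.5]
    - [0,0,2.5]
  roll: [0,0,0,0,0,0]
  gripper: 6

```text
time: 25.65
tool_pos: [0.6091, 0.1015, 0.1077]
orientation: [-2.137, -2.302, 0.002]
force: [0.6, 0.3, 0.6]
finger_gap: 0.702
```

Emit:
step_arm:
  translation:
    - [-2.45,-2.07,0]
    - [-2.45,-2.07,0]
    - [-2.45,-2.07,0]
    - [-2.45,-2.07,0]
    - [-2.45,-2.07,0]
    - [-2.45,-2.07,0]
    - [-2.45,-2.07,0]
    - [0,0,0]
    - [0,0,0]
    - [0,0,0]
  roll: [0.4,0.4,0.4,0.4,0.4,0.4,0.3,0,0,0]

```text
time: 26.48
tool_pos: [0.4387, -0.0431, 0.1073]
orientation: [2.082, 2.352, 0.001]
force: [0.3, -0.6, 0.1]
finger_gap: 0.707
```

Run:
```python
from h import *
yaw(); im,d,ci=grab('wrist','w11.png'); W=worldw(ci,d); top(W,.438,-.043,.037,'c1'); top(W,.436,-.158,.037,'c0'); top(W,.609,.1015,l='s2'); top(W,.607,.1445,l='s3')
im,d,ci=grab('scene'); W=world(ci,d); top(W,.6095,.1015,l='s2'); top(W,.607,.1445,l='s3')
```

```text
t 26.48 tcp [ 0.4387 -0.0431  0.1073] jawdeg 6.96 tz [ 0.001  0.    -1.   ] F [ 0.3 -0.6  0.1] gap 0.707
c1 2532 [ 0.4373 -0.043 ] [0.0417 0.0359] 7.85 z 0.0373
   z 0.0373 slope [ 0.003 -0.006]
c0 1197 [ 0.4346 -0.1588] [0.0423 0.0372] 31.85 z 0.0374
   z 0.0374 slope [ 0.001 -0.023]
s2 1506 [0.6095 0.1031] [0.0441 0.0411] 3.72 z 0.0454
   z 0.0454 slope [0.008 0.003]
s3 1304 [0.6057 0.141 ] [0.0429 0.0361] 5.0 z 0.0454
   z 0.0454 slope [0.005 0.003]
s2 76 [0.6117 0.1012] [0.04   0.0445] 85.49 z 0.0432
   z 0.0433 slope [0.    0.011]
s3 75 [0.6109 0.1416] [0.0403 0.0333] 8.19 z 0.0439
   z 0.0438 slope [-0.009 -0.019]
```

Both clipped cells sit at the same height and level. Grasping cell 1 and taking it to seat 1.

Emit:
step_arm:
  translation:
    - [-0.1,0,-2.5]
    - [0,0,-2.5]
    - [0,0,-2]
    - [0,0,-1.2]
    - [0,0,-0.7]
    - [0,0,0]
    - [0,0,0]
  roll: [0.8,0,0,0,0,0,0]

```text
time: 27.17
tool_pos: [0.4374, -0.0428, 0.0182]
orientation: [-2.064, -2.368, 0.0]
force: [0.3, 0.7, -0.2]
finger_gap: 0.702
```

Emit:
step_arm:
  translation:
    - [0,0,0]
    - [0,0,0]
    - [0,0,0]
    - [0,0,0]
    - [0,0,0]
  roll: [0,0,0,0,0]
  gripper: 3

```text
time: 27.58
tool_pos: [0.4382, -0.0432, 0.0195]
orientation: [2.064, 2.366, 0.003]
force: [-1.1, 1.0, 6.2]
finger_gap: 0.472
```

Emit:
step_arm:
  translation:
    - [0,0,1]
    - [0,0,4]
    - [0,0,4]
    - [2.5,1.45,0]
    - [2.5,1.45,0]
    - [2.5,1.45,0]
    - [2.5,1.45,0]
    - [2.5,1.45,0]
    - [2.5,1.45,0]
    - [2.5,1.45,0]
    - [0,0,-2]
    - [0,0,-1]
  roll: [0,0,0,-0.5,-0.5,-0.5,-0.5,-0.5,-0.5,-0.5,0,0]

```text
time: 28.58
tool_pos: [0.613, 0.0599, 0.0782]
orientation: [2.134, 2.305, 0.002]
force: [-0.7, -0.7, -1.1]
finger_gap: 0.47
```

Emit:
step_arm:
  translation:
    - [0,0,0]
    - [0,0,0]
    - [0,0,0]
    - [0,0,0]
  roll: [0,0,0,0]

```text
time: 28.92
tool_pos: [0.6122, 0.0575, 0.0794]
orientation: [2.138, 2.301, 0.001]
force: [-0.4, -0.4, -1.1]
finger_gap: 0.474
```

Run:
```python
from h import *
s=yaw(); im,d,ci=grab('wrist','w12.png'); W=worldw(ci,d); p=s['tool_pos']; top(W,p[0],p[1],p[2]+.017,'held'); holes(W,camc(ci))
top(W,.607,.1445,l='c3');top(W,.6095,.1015,l='s2')
```

```text
t 28.92 tcp [0.6122 0.0575 0.0794] jawdeg 4.22 tz [ 0.001 -0.    -1.   ] F [-0.4 -0.4 -1.1] gap 0.474
held 5656 [0.6124 0.0573] [0.0528 0.0372] 3.94 z 0.0971
   z 0.0971 slope [-0.003 -0.008]
seat px[318. 211.] 1115 [0.6109 0.0631] [0.0295 0.0181] 4.13 z 0.0245
seat px[331. 310.] 103 [ 0.6235 -0.0193] [0.0399 0.0021] 2.72 z 0.0245
c3 4370 [0.6062 0.1415] [0.0423 0.0358] 4.1 z 0.0455
   z 0.0455 slope [ 0.001 -0.002]
s2 4227 [0.6097 0.1035] [0.0418 0.0408] 4.11 z 0.0455
   z 0.0454 slope [ 0.001 -0.001]
```

Emit:
step_arm:
  translation:
    - [-0.1,0,-1.5]
    - [0,0,-1.5]
    - [0,0,-0.8]
    - [0,0,-0.5]
    - [0,0,-0.4]
    - [0,0,-0.4]
    - [0,0,-0.3]
    - [0,0,0]
    - [0,0,0]
  roll: [0,0,0,0,0,0,0,0,0]

```text
time: 29.72
tool_pos: [0.6119, 0.0582, 0.0277]
orientation: [2.137, 2.302, 0.002]
force: [-8.3, -1.1, 22.7]
finger_gap: 0.471
```

Emit:
step_arm:
  translation:
    - [0,0,0.2]
    - [0,0,0]
    - [0,0,0]
    - [0,0,2]
    - [0,0,4]
    - [0,0,4]
  roll: [0,0,0,0,0,0]
  gripper: 6

```text
time: 30.22
tool_pos: [0.6089, 0.0579, 0.125]
orientation: [-2.135, -2.3, 0.007]
force: [0.8, 0.2, 0.0]
finger_gap: 0.707
```

Emit:
step_arm:
  translation:
    - [-1.95,-2.37,0]
    - [-1.95,-2.37,0]
    - [-1.95,-2.37,0]
    - [-1.95,-2.37,0]
    - [-1.95,-2.37,0]
    - [-1.95,-2.37,0]
    - [-1.95,-2.37,0]
    - [-1.95,-2.37,0]
    - [-1.95,-2.37,0]
    - [0,0,0]
    - [0,0,0]
    - [0,0,0]
  roll: [3.07,3.07,3.07,3.07,3.07,3.07,3.07,3.07,3.07,0,0,0]

```text
time: 31.22
tool_pos: [0.4358, -0.1549, 0.1262]
orientation: [1.527, 2.746, 0.001]
force: [1.5, -0.7, 0.2]
finger_gap: 0.701
```

Run:
```python
from h import *
yaw(); im,d,ci=grab('wrist','w13.png'); W=worldw(ci,d); top(W,.4346,-.1588,.037,'c0')
im,d,ci=grab('scene'); W=world(ci,d); top(W,.6095,.1015,l='s2'); top(W,.607,.1445,l='s3'); top(W,.6120,.058,l='s1')
```

```text
t 31.22 tcp [ 0.4358 -0.1549  0.1262] jawdeg 31.85 tz [ 0.  0. -1.] F [ 1.5 -0.7  0.2] gap 0.701
c0 2064 [ 0.4343 -0.1592] [0.0414 0.035 ] 31.27 z 0.0374
   z 0.0374 slope [ 0.003 -0.004]
s2 87 [0.6134 0.103 ] [0.044  0.0405] 3.25 z 0.0434
   z 0.0434 slope [0.015 0.001]
s3 70 [0.6103 0.1426] [0.0386 0.033 ] 4.87 z 0.0434
   z 0.0435 slope [-0.004  0.023]
s1 71 [0.6157 0.0566] [0.0422 0.0336] 5.18 z 0.0435
   z 0.0435 slope [-0.01  -0.005]
```

View pics/w13.png

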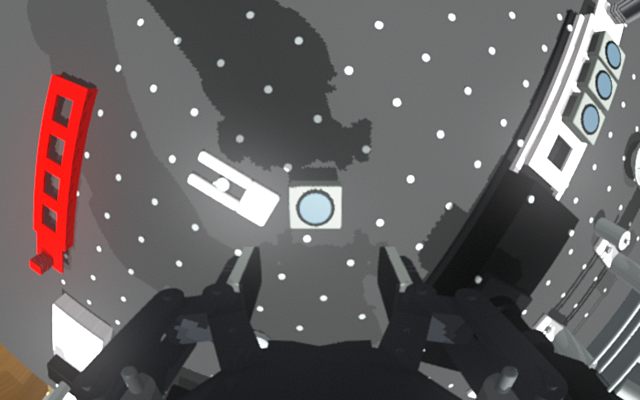

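Wrist view: cell 0 is at (316,208), with a white clamp to its left whose corner is at (280,205), near the left finger's path. Tray at upper right: three cells in, seat 0 open. Checking the clamp's height.

Run:
```python
from h import *
im,d,ci=grab('wrist'); W=worldw(ci,d); b=im.astype(int).min(-1)
m=np.zeros(b.shape,bool); m[150:228,185:282]=1; m&=(b>150)
P=W[m]; a=np.radians(31.3); u=(P[:,:2]-[.4343,-.1592])@np.array([[np.cos(a),-np.sin(a)],[np.sin(a),np.cos(a)]])
for lo in np.arange(-.07,-.01,.006):
    k=(u[:,0]>=lo)&(u[:,0]<lo+.006)
    if k.sum()>3: print(lo.round(3),'y',u[k,1].min().round(3),u[k,1].max().round(3),'zmax',P[k,2].max().round(3),'zmed',np.median(P[k,2]).round(3))
```

```text
-0.07 y -0.024 0.023 zmax 0.012 zmed 0.01
-0.064 y -0.029 0.019 zmax 0.012 zmed 0.01
-0.058 y -0.031 0.015 zmax 0.012 zmed 0.01
-0.052 y -0.032 0.011 zmax 0.012 zmed 0.01
-0.046 y -0.026 0.009 zmax 0.012 zmed 0.01
-0.04 y -0.016 0.004 zmax 0.011 zmed 0.009
-0.034 y -0.006 0.001 zmax 0.009 zmed 0.007
```

The clamp is only about 11 mm high and the fingertips stay above 18 mm, so it is clear. Grasping cell 0.

Emit:
step_arm:
  translation:
    - [-0.15,-0.4,-2.5]
    - [0,0,-2.5]
    - [0,0,-2.5]
    - [0,0,-1.5]
    - [0,0,-1]
    - [0,0,-0.75]
    - [0,0,0]
    - [0,0,0]
  roll: [-0.6,0,0,0,0,0,0,0]

```text
time: 32.03
tool_pos: [0.4344, -0.1588, 0.0189]
orientation: [1.539, 2.739, 0.0]
force: [0.3, 0.3, 0.1]
finger_gap: 0.701
```

Emit:
step_arm:
  translation:
    - [0,0,0]
    - [0,0,0]
    - [0,0,0]
    - [0,0,0]
    - [0,0,0]
  roll: [0,0,0,0,0]
  gripper: 3

```text
time: 32.45
tool_pos: [0.4351, -0.1594, 0.0202]
orientation: [1.539, 2.736, 0.001]
force: [-0.6, 0.7, 6.7]
finger_gap: 0.469
```

Emit:
step_arm:
  translation:
    - [0,0,1]
    - [0,0,4]
    - [0,0,4]
    - [2.0,1.92,0]
    - [2.0,1.92,0]
    - [2.0,1.92,0]
    - [2.0,1.92,0]
    - [2.0,1.92,0]
    - [2.0,1.92,0]
    - [2.0,1.92,0]
    - [2.0,1.92,0]
    - [2.0,1.92,0]
  roll: [0,0,0,-3,-3,-3,-3,-3,-3,-3,-3,-3]

```text
time: 33.45
tool_pos: [0.6149, 0.0147, 0.11]
orientation: [2.139, 2.3, 0.001]
force: [0.1, -0.6, -0.1]
finger_gap: 0.47
```

Emit:
step_arm:
  translation:
    - [0,0,-2]
    - [0,0,-1]
    - [0,0,0]
    - [0,0,0]
    - [0,0,0]
  roll: [0,0,0,0,0]

```text
time: 33.87
tool_pos: [0.6137, 0.0125, 0.0796]
orientation: [2.138, 2.301, -0.0]
force: [0.1, 0.2, 0.5]
finger_gap: 0.47
```

Run:
```python
from h import *
s=yaw(); im,d,ci=grab('wrist','w14.png'); W=worldw(ci,d); p=s['tool_pos']; top(W,p[0],p[1],p[2]+.017,'held'); holes(W,camc(ci))
for i,(x,y) in enumerate([(.607,.1455),(.6095,.1015),(.612,.058)]): top(W,x,y,l=f's{3-i}')
```

```text
t 33.87 tcp [0.6137 0.0125 0.0796] jawdeg 4.22 tz [ 0. -0. -1.] F [0.1 0.2 0.5] gap 0.47
held 5590 [0.6141 0.0127] [0.053  0.0367] 4.44 z 0.0966
   z 0.0966 slope [ 0.001 -0.007]
seat px[321. 210.] 1196 [0.6145 0.0188] [0.0295 0.0195] 4.2 z 0.0245
s3 3176 [0.6066 0.1382] [0.0419 0.0289] 4.07 z 0.0455
   z 0.0455 slope [-0.001  0.013]
s2 4434 [0.6096 0.1034] [0.0426 0.0405] 3.41 z 0.0454
   z 0.0454 slope [ 0.001 -0.001]
s1 4134 [0.6119 0.058 ] [0.0417 0.035 ] 4.19 z 0.0455
   z 0.0455 slope [ 0.001 -0.003]
```

Emit:
step_arm:
  translation:
    - [0.1,0.1,-1.5]
    - [0,0,-1.5]
    - [0,0,-0.8]
    - [0,0,-0.5]
    - [0,0,-0.4]
    - [0,0,-0.4]
    - [0,0,-0.3]
    - [0,0,0]
    - [0,0,0]
  roll: [0,0,0,0,0,0,0,0,0]

```text
time: 34.67
tool_pos: [0.6155, 0.0143, 0.0283]
orientation: [2.137, 2.302, 0.001]
force: [-8.6, -0.4, 23.2]
finger_gap: 0.467
```

Emit:
step_arm:
  translation:
    - [0,0,0.2]
    - [0,0,0]
    - [0,0,0]
    - [0,0,2]
    - [0,0,4]
    - [0,0,4]
    - [0,2,4]
    - [0,2,2]
    - [0,0,0]
    - [0,0,0]
    - [0,0,0]
  roll: [0,0,0,0,0,0,0,0,0,0,0]
  gripper: 6

```text
time: 35.58
tool_pos: [0.6143, 0.0529, 0.1831]
orientation: [-2.136, -2.303, 0.002]
force: [-0.1, -0.7, 0.3]
finger_gap: 0.705
```

Run:
```python
from h import *
s=yaw(); im,d,ci=grab('wrist','w15.png'); W=worldw(ci,d)
for i,(x,y) in enumerate([(.6067,.1445),(.6093,.1013),(.612,.0575),(.615,.0138)]): top(W,x,y,l=f's{3-i}')
rect(W,(abs(W[...,0]-.60)<.02)&(abs(W[...,1]-.205)<.03)&(abs(W[...,2]-.053)<.003),'tab')
X,Y,Z=W[...,0],W[...,1],W[...,2]; b=im.astype(int).min(-1)
k=(abs(X-.6)<.03)&(Y>.17)&(Y<.19)&(abs(Z-.0245)<.004)&(b>150); print('plate z',np.median(Z[k]))
cv2.imwrite('pics/w15c.png',cv2.resize(im[20:330,180:460],None,fx=1.9,fy=1.9))
```

```text
t 35.58 tcp [0.6143 0.0529 0.1831] jawdeg 4.32 tz [-0.001 -0.001 -1.   ] F [-0.1 -0.7  0.3] gap 0.705
s3 1776 [0.6062 0.1415] [0.0422 0.035 ] 4.18 z 0.0454
   z 0.0454 slope [ 0.001 -0.001]
s2 1729 [0.6096 0.1029] [0.0415 0.0397] 2.25 z 0.0454
   z 0.0454 slope [ 0.001 -0.   ]
s1 1566 [0.6117 0.0583] [0.0418 0.0344] 4.18 z 0.0456
   z 0.0455 slope [ 0.002 -0.005]
s0 1419 [0.6153 0.0143] [0.0419 0.0368] 3.69 z 0.0455
   z 0.0455 slope [ 0.003 -0.002]
tab 321 [0.6011 0.2053] [0.0209 0.0124] 3.49 z 0.0538
plate z 0.024913851456830092
```

View pics/w15c.png

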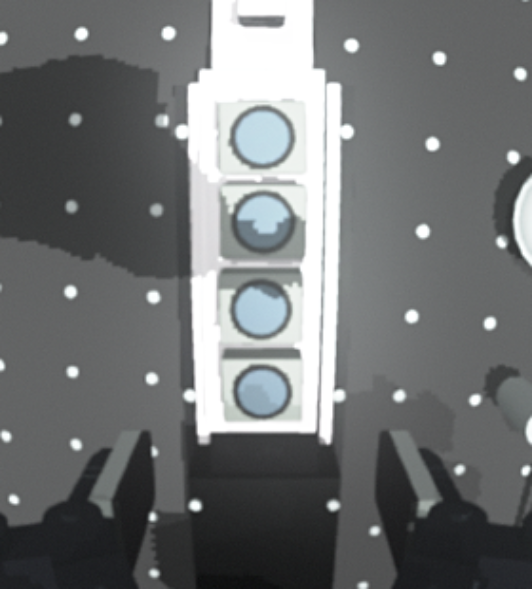

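All four cells look seated flat, with windows at crop (262,137), (262,222), (261,308) and (262,392). Their tops are 20.6 mm above the plate. I'll check the window centres before gripping the tab.

Run:
```python
from h import *
im,d,ci=grab('wrist'); W=worldw(ci,d); X,Y,Z=W[...,0],W[...,1],W[...,2]
hsv=cv2.cvtColor(im,cv2.COLOR_BGR2HSV)
m=((hsv[...,0]>90)&(hsv[...,0]<125)&(hsv[...,1]>35)&(abs(X-.612)<.03)&(Y<.2)&(Z>.035)).astype(np.uint8)
m=cv2.morphologyEx(m,cv2.MORPH_CLOSE,np.ones((5,5)))
n,lab,st,ce=cv2.connectedComponentsWithStats(m)
for i in range(1,n):
    if st[i,4]>50: rect(W,lab==i,'win')
m=(abs(X-.60)<.03)&(Y>.18)&(Y<.23)&(Z>.046)&(Z<.06); rect(W,m,'tab')
```

```text
win 629 [0.6061 0.1419] [0.0249 0.0245] 4.41 z nan
win 610 [0.6106 0.101 ] [0.0231 0.0226] 48.91 z nan
win 578 [0.6099 0.0571] [0.0226 0.0244] 38.66 z nan
win 515 [0.6158 0.0138] [0.0257 0.0255] 75.49 z 0.0461
win 14867 [nan nan] [0. 0.] 0.0 z nan
tab 353 [0.6014 0.2048] [0.0229 0.0116] 4.79 z 0.0537
```

Emit:
step_arm:
  translation:
    - [-0.26,3.04,0]
    - [-0.26,3.04,0]
    - [-0.26,3.04,0]
    - [-0.26,3.04,0]
    - [-0.26,3.04,0]
    - [0,0,-4]
    - [0,0,-4]
    - [0,0,-3.5]
    - [0,0,-2]
    - [0,0,-1.2]
    - [0,0,0]
    - [0,0,0]
  roll: [0,0,0,0,0,0,0,0,0,0,0,0]

```text
time: 36.68
tool_pos: [0.6018, 0.2044, 0.0364]
orientation: [-2.137, -2.302, 0.002]
force: [0.5, 1.3, 0.8]
finger_gap: 0.701
```

Emit:
step_arm:
  translation:
    - [0,0,0]
    - [0,0,0]
    - [0,0,0]
    - [0,0,0]
    - [0,0,0]
    - [0,0,0]
    - [0,0,0]
  roll: [0,0,0,0,0,0,0]
  gripper: 1
  grip_force: 60

```text
time: 37.27
tool_pos: [0.603, 0.2058, 0.0391]
orientation: [2.136, 2.302, 0.004]
force: [-2.5, -0.1, 6.5]
finger_gap: 0.241
```

Emit:
step_arm:
  translation:
    - [0.1,0,0.2]
    - [0.06,-0.8,0]
    - [0.09,-1.2,0]
    - [0.1,-1.3,0]
    - [0.1,-1.3,0]
    - [0.1,-1.3,0]
    - [0.1,-1.3,0]
    - [0.1,-1.3,0]
    - [0.1,-1.3,0]
    - [0.1,-1.3,0]
    - [0.1,-1.3,0]
    - [0.1,-1.3,0]
  roll: [0,0,0,0,0,0,0,0,0,0,0,0]

```text
time: 38.27
tool_pos: [0.6136, 0.0672, 0.0392]
orientation: [-2.136, -2.303, -0.001]
force: [0.2, 4.0, 1.3]
finger_gap: 0.236
```

Emit:
step_arm:
  translation:
    - [0.1,-1.3,0]
    - [0.1,-1.3,0]
    - [0.1,-1.2,0]
    - [0.05,-0.8,0]
    - [0,0,0]
    - [0,0,0]
  roll: [0,0,0,0,0,0]

```text
time: 38.77
tool_pos: [0.6173, 0.0185, 0.0392]
orientation: [2.138, 2.299, -0.003]
force: [0.8, -3.8, 1.2]
finger_gap: 0.234
```

Emit:
step_arm:
  translation:
    - [0.04,-0.5,0]
    - [0.02,-0.3,0]
    - [0.02,-0.3,0]
    - [0,0,0]
    - [0,0,0]
  roll: [0,0,0,0,0]

```text
time: 39.18
tool_pos: [0.6178, 0.0129, 0.0392]
orientation: [-2.134, -2.304, -0.002]
force: [-0.2, 5.4, 2.9]
finger_gap: 0.237
```

Emit:
step_arm:
  translation:
    - [0,-0.2,0]
    - [0,-0.2,0]
    - [0,0,0]
    - [0,0,0]
  roll: [0,0,0,0]

```text
time: 39.52
tool_pos: [0.618, 0.0082, 0.0392]
orientation: [-2.135, -2.304, -0.001]
force: [0.7, 5.4, 5.0]
finger_gap: 0.239
```

Emit:
step_arm:
  translation:
    - [0,-0.2,0]
    - [0,-0.2,0]
    - [0,0,0]
    - [0,0,0]
  roll: [0,0,0,0]

```text
time: 39.85
tool_pos: [0.618, 0.0035, 0.0392]
orientation: [2.136, 2.303, 0.001]
force: [-1.1, 4.1, 3.2]
finger_gap: 0.232
```

Run:
```python
from h import *
s=yaw(); im,d,ci=grab('wrist'); W=worldw(ci,d); X,Y,Z=W[...,0],W[...,1],W[...,2]
rect(W,(abs(X-.617)<.011)&(abs(Y-.01)<.03)&(Z>.05)&(Z<.056),'tab')
```

```text
t 39.85 tcp [0.618  0.0035 0.0392] jawdeg 4.32 tz [ 0.  0. -1.] F [-1.1  4.1  3.2] gap 0.232
tab 1050 [0.6181 0.005 ] [0.0219 0.0212] 6.7 z 0.0538
```

Emit:
step_arm:
  translation:
    - [0,-0.2,0]
    - [0,-0.2,0]
    - [0,-0.2,0]
    - [0,0,0]
    - [0,0,0]
  roll: [0,0,0,0,0]

```text
time: 40.32
tool_pos: [0.6179, -0.0027, 0.0392]
orientation: [2.136, 2.303, 0.0]
force: [0.4, 3.5, 3.5]
finger_gap: 0.238
```

Run:
```python
from h import *
s=yaw(); im,d,ci=grab('wrist'); cv2.imwrite('pics/w16.png',cv2.resize(im[100:360,180:460],None,fx=2.2,fy=2.2)); W=worldw(ci,d); X,Y,Z=W[...,0],W[...,1],W[...,2]
m=(abs(X-.617)<.009)&(abs(Y-.01)<.03)&(Z>.051)&(Z<.056)
print(np.percentile(Y[m],[1,5,50,95,99]).round(4))
```

```text
t 40.32 tcp [ 0.6179 -0.0027  0.0392] jawdeg 4.3 tz [ 0. -0. -1.] F [0.4 3.5 3.5] gap 0.238
[-0.0087 -0.0075 -0.0016  0.0032  0.0038]
```

View pics/w16.png

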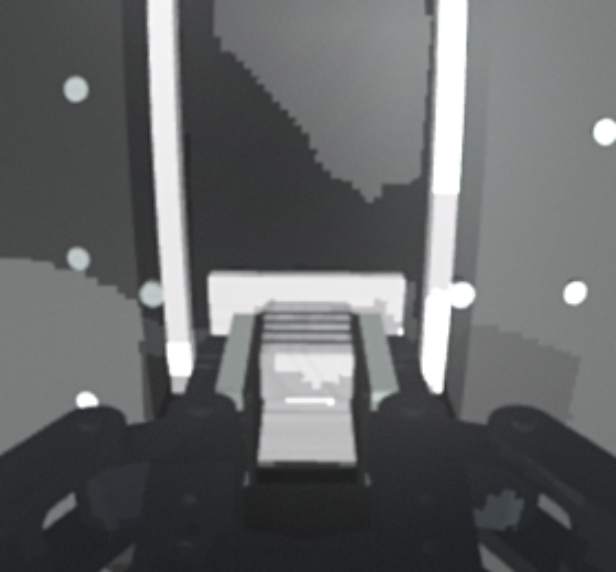

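The tab (crop (305,360)) is still held, at y ≈ -0.002, and has not met the stop yet. The tray evidently started about a centimetre out. I'll keep pushing until the force rises.

Run:
```python
from h import *
z=np.load('pics/w2.npz')['W']; X,Y,Z=z[...,0],z[...,1],z[...,2]
m=(abs(X-.62)<.03)&(abs(Z-.0545)<.003)&(Y<.02); print('w2 roof front y',np.percentile(Y[m],[95,99,99.8]).round(4))
z=np.load('pics/w1.npz')['W']; X,Y,Z=z[...,0],z[...,1],z[...,2]
m=(abs(X-.62)<.03)&(abs(Z-.0545)<.003)&(Y<-.005); print('w1 roof front y',np.percentile(Y[m],[95,99,99.8]).round(4))
```

```text
w2 roof front y [-0.0341 -0.0308 -0.0298]
w1 roof front y [-0.0346 -0.0312 -0.0299]
```

Emit:
step_arm:
  translation:
    - [0,-0.2,0]
    - [0,-0.2,0]
    - [0,-0.2,0]
    - [0,0,0]
    - [0,0,0]
  roll: [0,0,0,0,0]

```text
time: 40.78
tool_pos: [0.6178, -0.0033, 0.0392]
orientation: [-2.13, -2.304, -0.006]
force: [-0.2, 13.5, 4.2]
finger_gap: 0.237
```

The force rose to 13.5 N and motion stopped. With the slot face at y ≈ -0.0305, the tray origin comes out at about -98 mm, i.e. at the stop. A slight extra push, then let go and check.

Emit:
step_arm:
  translation:
    - [0,-0.2,0]
    - [0,0,0]
    - [0,0,0]
    - [0,0.4,0]
    - [0,0,0]
  roll: [0,0,0,0,0]

```text
time: 41.2
tool_pos: [0.6177, -0.0032, 0.0392]
orientation: [-2.132, -2.305, -0.003]
force: [-0.9, 9.0, 4.2]
finger_gap: 0.239
```

Emit:
step_arm:
  translation:
    - [0,0,0]
    - [0,0,0]
    - [0,0,0]
    - [0,0,0]
    - [0,0,2]
    - [0,0,4]
    - [0,0,4]
    - [0,2,4]
    - [0,2,2]
    - [0,0,0]
    - [0,0,0]
    - [0,0,0]
  roll: [0,0,0,0,0,0,0,0,0,0,0,0]
  gripper: 6

```text
time: 42.2
tool_pos: [0.6171, 0.0307, 0.1955]
orientation: [-2.137, -2.302, 0.003]
force: [-0.5, 0.2, -0.5]
finger_gap: 0.702
```

Run:
```python
from h import *
s=yaw(); im,d,ci=grab('wrist','w17.png'); W=worldw(ci,d); X,Y,Z=W[...,0],W[...,1],W[...,2]
rect(W,(abs(X-.617)<.03)&(abs(Y)<.022)&(Z>.049)&(Z<.056),'tab')
m=(abs(X-.62)<.03)&(abs(Z-.0545)<.003)&(Y<-.015); print('roof front y',np.percentile(Y[m],[99,99.8]).round(4))
im,d,ci=grab('scene','s17.png'); W=world(ci,d)
W0=np.load('pics/scene0.npz')['W']
for k,(x,y) in enumerate([(.47,-.37),(.69,.44)]):
  for w in (W0,W):
    m=(np.hypot(w[...,0]-x,w[...,1]-y)<.09)&(w[...,2]>.01); p=w[m]; print('mount',k,p.min(0).round(3),p.max(0).round(3),np.median(p,0).round(4))
cv2.imwrite('pics/s17c.png',cv2.resize(im[160:290,190:480],None,fx=2.7,fy=2.7,interpolation=cv2.INTER_CUBIC))
```

```text
t 42.2 tcp [0.6171 0.0307 0.1955] jawdeg 4.26 tz [-0.001 -0.001 -1.   ] F [-0.5  0.2 -0.5] gap 0.702
tab 282 [ 0.6175 -0.0033] [0.0219 0.012 ] 4.23 z 0.0538
roof front y [-0.0306 -0.0295]
mount 0 [ 0.444 -0.407  0.01 ] [ 0.502 -0.335  0.126] [ 0.4817 -0.3594  0.0995]
mount 0 [ 0.446 -0.406  0.01 ] [ 0.501 -0.332  0.126] [ 0.4815 -0.3594  0.0992]
mount 1 [0.651 0.405 0.01 ] [0.721 0.477 0.128] [0.6901 0.4325 0.1014]
mount 1 [0.652 0.404 0.01 ] [0.722 0.476 0.127] [0.6899 0.4323 0.1013]
```

View pics/s17c.png

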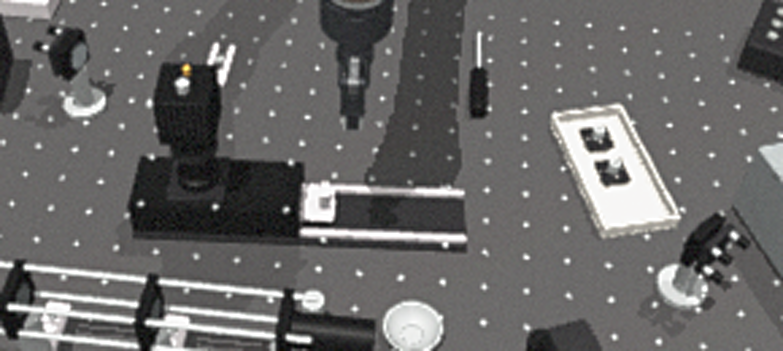

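The tab stayed at y = -0.0033 after release, the mounts are unmoved, and both targets lie in the parts tray at crop (597,137) and (612,170). Last check: at the stop, the lug's end should be 41 mm from the slot face.

Run:
```python
from h import *
im,d,ci=grab('wrist'); W=worldw(ci,d); X,Y,Z=W[...,0],W[...,1],W[...,2]; b=im.astype(int).min(-1)
m=(abs(X-.617)<.02)&(abs(Y)<.04)&(Z>.016)&(Z<.03)&(b>110)
print('lug',np.percentile(Y[m],[0.5,2,98,99.5]).round(4),np.median(Z[m]).round(4))
w=np.load('pics/w2.npz')['W']; X,Y,Z=w[...,0],w[...,1],w[...,2]; bb=np.load('pics/w2.npz')['im'].astype(int).min(-1)
a=np.radians(4.3); x=(X-.6115)*np.cos(a)+(Y-.08)*np.sin(a); y=-(X-.6115)*np.sin(a)+(Y-.08)*np.cos(a)
m=(abs(Z-.0245)<.004)&(bb>110)
for lo in np.arange(-.11,.15,.01):
    k=m&(y>=lo)&(y<lo+.01)&(abs(x)<.05)
    if k.sum()>5: print(lo.round(3),x[k].min().round(3),x[k].max().round(3),k.sum())
k=m&(abs(x)<.03); print('ends',np.percentile(y[k],[.3,1,99,99.7]).round(4))
```

```text
lug [-0.0398 -0.0391  0.0089  0.0097] 0.025
-0.1 -0.03 0.031 340
-0.09 -0.031 0.031 239
-0.08 -0.032 0.031 154
-0.07 -0.032 0.03 192
-0.06 -0.031 0.031 223
-0.05 -0.031 0.031 352
-0.04 -0.031 0.031 224
-0.03 -0.031 0.031 211
-0.02 -0.03 0.031 216
-0.01 -0.03 0.031 347
-0.0 -0.03 0.031 447
0.01 -0.031 0.032 282
0.02 -0.031 0.032 281
0.03 -0.029 0.032 349
0.04 -0.029 0.033 541
0.05 -0.029 0.032 289
0.06 -0.029 0.031 279
0.07 -0.029 0.033 271
0.08 -0.029 0.033 519
0.09 -0.03 0.033 492
0.1 -0.023 0.027 427
0.11 -0.023 0.027 401
0.12 -0.022 0.026 201
0.13 -0.022 0.027 156
ends [-0.0987 -0.0966  0.134   0.1365]
```

The lug's end is 40.5 mm from the slot face (41 expected), so the tray is at its stop. Handing in.

```bash
python3 -c "
from h import *
yaw(); print(env.hand_in())"
```

```text
t 42.35 tcp [0.6167 0.0302 0.1945] jawdeg 4.19 tz [-0.003 -0.001 -1.   ] F [-0.3 -0.6  0.1] gap 0.702
the job is handed in; nothing more can be done
None
```

The job is done and handed in at 42 s. I drew the tray out, moved the two alignment targets (from seats 0 and 1) to the parts tray, clipped the four cells into the four seats, and slid the tray back to its stop.

Last checks:
- **Cells:** before the tray went back in, all four tops were level, 20.6 mm above the plate. That puts each cell about 0.6 mm up, within the 1.8 mm allowed.
- **Tray:** it stopped against a push of 9 to 13 N and stayed put after release. The lug's end is 40.5 mm from the slot face, against 41 mm expected.
- **Targets:** both lie in the parts tray.
- **Mirror mounts:** their positions are unchanged to within a few mm.
- **Arm:** it is well clear of everything.

Three readings did not fit neatly:
- **Start position:** the tray went about 11 mm deeper than where it started, so it was not against its stop at the start.
- **Seat 3 cell:** its window centre read about 2.5 mm off in y. I put that down to noisy depth at the window; it is within the 6 mm limit.
- **First target grasp:** it was 8 mm off centre, and I corrected it before lifting.

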